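Ready the cordless warming hob for service

ROBOT

A 6-joint arm with a two-finger parallel gripper is mounted at the origin on the work surface. World frame = base frame: x ahead of the robot, y to its left, z up, the work surface at z = 0. Lengths are in m, angles in rad, forces in N, time in s.
With the tool pointing down it reaches from about 0.3 to 0.775 m from the base axis. Payload 14.6 kg.
Tool frame: the origin (TCP) lies on the centre line of the jaws, within the pads' length; the fingertips stand 19 mm ahead of it and the grasp point (between the pads) is the TCP; z points along the fingers, y is the line along which they close (so a half turn about z gives the same grasp; the last joint's range is limited). The gripper opens to 94 mm and grips with 3 to 60 N. Pads are 16 mm wide; open, the fingers measure 119 mm over their backs; the gripper's body (75 mm by 177 mm) begins 78 mm behind the grasp point.
Start: joints at [1.053, 0.3, 1.521, -0, 1.321, -0.067], TCP at [0.24, 0.495, 0.224] pointing down, gripper open.
Joint ranges: [-3.03, 3.03], [-0.79, 2.21], [0.23, 2.52], [-1.04, 4.18], [0, 3.07], [-2.55, 2.55]. Speed limits (rad/s): [2.22, 2.22, 2.57, 3.14, 3.14, 3.14].

INTERFACE

Orientations are given as [roll, pitch, yaw] about the fixed x, y, z axes, in that order (R = Rz(yaw) Ry(pitch) Rx(roll)).
In Python, from station import get_obs, camera, workorder gives the robot as it stands.
- The arm moves only by the tool play_rows, never from a script. Its argument "motion" is a list that holds one entry, the list of rows, each a list of 7 numbers: the shift along the tool's x, y, z as a fraction of full scale, then the turn, a rotation vector about the tool's x, y, z as a fraction of full scale, then the opening, from -1 (shut) to 1 (fully open). In form: [[[x, y, z, ax, ay, az, grip], ...]]. A call has 1 to 10 rows; each row is the pose to reach, as a shift and turn from the pose commanded when the call began, along the tool's axes at that moment, turning the shorter way round; what a row does not reach only later rows make up. Full scale, the value 1, is 0.25 m for a shift and 2 pi rad for a turn. A row lasts 1/10 s, in which the tool goes at most 50 mm and 8.59 degrees, less where a joint would pass 70% of its speed; a pose out of reach is approached as far as the arm can. A call with a number of a shift or a turn outside -1 to 1 is refused whole. A call with a gripper value outside its range is refused whole. The fingers move at their own pace and stop on an object; "grip_force" is the grip in N (left out, the last holds). Time passes only in rows, so rows that repeat a pose let the fingers close. It gives the time, the measured TCP pose, the force, the opening and the grip force at its end, in the units of the state.
- get_obs(): the state, without advancing time (a new reading comes with each control period).
- camera(name): name is "scene" or "top" or "wrist"; returns a dict with "frame" (480x640x3 uint8, red, green, blue), "z_map" (480x640 float32, m along the optical axis (not along the pixel's ray), 0 where there is no reading), "camera_matrix" (3x3 intrinsics, pixels), "T" (4x4, takes a point from camera to world coordinates); the wrist camera has in their place "T_tool_cam" (4x4, takes a point from camera to tool coordinates, whose origin is the TCP and whose axes are the flange's). Camera axes: x right, y up, looking along -z (the intrinsics and any distortion apply to the point x, -y, -z); pixel columns grow to the right and rows downward; lengths in m; the calibration is good to about 2 mm. A picture is of the moment at which its call begins: read the wrist's pose just before it.
- workorder.hand_in(): hands the job in; it is judged then, once.
The state is a dict: "time_s": time; "qpos": joint angles; "joint_vel": joint speeds; "tau": joint torques, N m; "ee_pos": TCP position; "eef_rot": TCP orientation; "force": force on the tool from outside, world axes, zero at the start; "moment": the same for the moment, N m; "grip_width": finger opening in m; "grip_force": force on a finger pad.
Only numpy, scipy, OpenCV 4.12 (cv2) and the standard library are available. Lean on these libraries where they do the work, as an engineer would, in place of code of your own. Each camera call takes 0.05 s, during which the arm holds its last target. There are 200 camera calls.

TASK

Get the cordless warming hob ready for service: open the cover of its battery bay, plug every battery pack that stands on the counter fully home into a socket of the bay (any pack in any socket), and shut the cover down flat again. Then, with the packs in and the cover shut, turn the hob's dial clockwise as far as it goes; also slide the casserole along the glass, without lifting or tipping it, so that it stands centred on the heating position, the triple ring next to the battery bay. Leave the jar, the mug and the sugar bowl alone.

Things in the scene. Friction and masses are not known exactly. Their poses are not given: they have to be found in the camera images.
- hob: cordless warming hob, fixed, 280 (own x, depth) x 560 (y) x 70 mm tall, turned a little; origin: centre of its underside, own x away from the robot, y to its left, z up. On the right a black glass top with two printed positions; the left 180 mm is the battery bay: a grey deck with four sockets, level with the glass, under a white hinged cover
- pack0: battery pack, 220 g: black plug block 48 (own x) x 38 (y) x 26 mm tall, its lowest 4 mm tapering in by 2 mm; above it a grey collar 56 x 46 x 5 mm and an upright grip rib 48 (x) x 20 (y) x 24 mm; 55 mm tall in all. Stands upright on the counter. Origin: centre of the underside. Plugs in either way round. 2 to 4 alike; absent ones read None from the start
- pack1: battery pack, as pack0
- pack2: battery pack, as pack0
- pack3: battery pack, as pack0
- socket0 (a point): near-left battery socket, centre of its mouth at deck height; axes as the hob's: a hole 49.6 (x) x 39.6 (y) mm, 30 mm deep, 0.8 mm play each side of the plug. A pack goes in upright, its x along hob x; fully home, its collar lies on the deck and its origin is 26 mm below this point. Sockets stand 66 mm apart along x, 72 mm along y
- socket1 (a point): the near-right socket, as socket0
- socket2 (a point): the far-left socket, as socket0
- socket3 (a point): the far-right socket, as socket0
- cover (a joint): white cover of the battery bay, a hood 146 x 146 mm and 42 mm deep with 4 mm walls, hinged along hob y at its far lower edge; 0 rad = shut, resting on the deck; grows to 1.9 rad as its near edge swings up and away from the robot. The hinge is stiff: it stays where it is left (2 to 4 N at the knob moves it). It starts shut or a little ajar
- cover_knob (a point): centre of the cover's knob, a steel disc 28 mm across and 16 mm thick on a 12 mm stem, 35 mm out from the middle of the cover's near wall, 25 mm above the deck when shut; swings with the cover. Taken from above with the fingers at its left and right (closing along hob y) it can turn between them as the cover swings
- cover_hinge (a point): point on the cover's hinge axis, 181 mm from the knob along hob x and 25 mm below it when shut; its axes turn with the cover
- dial (a joint): dial on the hob's front edge: 0 rad = off, grows clockwise seen from above up to its stop at 1.4 rad (full on); it may stand a little turned at the start and stays where it is left
- dial_grip (a point): point on the dial's axis at the height to grip, 37 mm above the glass; the dial's grip is an upright bar 38 mm long, 14 mm thick and 32 mm tall (its top 7 mm above this point), its length along this point's x axis, which points along hob x when the dial is at 0
- casserole: round covered steel casserole, about 800 g, 144 mm in diameter, 60 mm high to the rim and 96 mm to the top of the knob, with two loop handles reaching 96 mm from the axis at its own +x and -x; the lid is locked on and does not come off. Origin: centre of the underside. It stands on the glass on the rest position
- casserole_knob (a point): centre of the black lid knob, a disc 28 mm in diameter and 21 mm tall, 86 mm above the casserole's underside, on its axis
- heat_ring (a point): centre, on the glass, of the heating position: three concentric white rings, the outermost 166 mm in diameter, next to the battery bay
- rest_ring (a point): centre, on the glass, of the rest position: a single white ring of 166 mm diameter near the hob's right end, 195 mm from the heating position along hob y
- jar: bystander: glass storage jar, 80 mm in diameter, 130 mm tall; origin under its centre
- mug: bystander: blue mug, 80 mm in diameter, 90 mm tall; origin under its centre
- sugar_bowl: bystander: white sugar bowl with lid, 100 mm in diameter, 94 mm tall; origin under its centre
Mind the look-alikes: they are no part of the job. Leave any purple or turquoise look-alike of the pack0 alone.

How it is judged:
On the way, in this order (a step that is already met when the one before it is completed fails the run):
1. every battery pack there is plugged home in a socket and the cover is shut over them (((horizontal distance between pack0 and socket0 below 0.005 m and z of pack0 in the frame of socket0 below -0.0235 m and angle between the x axis of pack0 and the x axis of socket0, either way round below 0.1 rad) or (horizontal distance between pack0 and socket1 below 0.005 m and z of pack0 in the frame of socket1 below -0.0235 m and angle between the x axis of pack0 and the x axis of socket1, either way round below 0.1 rad) or (horizontal distance between pack0 and socket2 below 0.005 m and z of pack0 in the frame of socket2 below -0.0235 m and angle between the x axis of pack0 and the x axis of socket2, either way round below 0.1 rad) or (horizontal distance between pack0 and socket3 below 0.005 m and z of pack0 in the frame of socket3 below -0.0235 m and angle between the x axis of pack0 and the x axis of socket3, either way round below 0.1 rad)) and ((horizontal distance between pack1 and socket0 below 0.005 m and z of pack1 in the frame of socket0 below -0.0235 m and angle between the x axis of pack1 and the x axis of socket0, either way round below 0.1 rad) or (horizontal distance between pack1 and socket1 below 0.005 m and z of pack1 in the frame of socket1 below -0.0235 m and angle between the x axis of pack1 and the x axis of socket1, either way round below 0.1 rad) or (horizontal distance between pack1 and socket2 below 0.005 m and z of pack1 in the frame of socket2 below -0.0235 m and angle between the x axis of pack1 and the x axis of socket2, either way round below 0.1 rad) or (horizontal distance between pack1 and socket3 below 0.005 m and z of pack1 in the frame of socket3 below -0.0235 m and angle between the x axis of pack1 and the x axis of socket3, either way round below 0.1 rad)) and ((horizontal distance between pack2 and socket0 below 0.005 m and z of pack2 in the frame of socket0 below -0.0235 m and angle between the x axis of pack2 and the x axis of socket0, either way round below 0.1 rad) or (horizontal distance between pack2 and socket1 below 0.005 m and z of pack2 in the frame of socket1 below -0.0235 m and angle between the x axis of pack2 and the x axis of socket1, either way round below 0.1 rad) or (horizontal distance between pack2 and socket2 below 0.005 m and z of pack2 in the frame of socket2 below -0.0235 m and angle between the x axis of pack2 and the x axis of socket2, either way round below 0.1 rad) or (horizontal distance between pack2 and socket3 below 0.005 m and z of pack2 in the frame of socket3 below -0.0235 m and angle between the x axis of pack2 and the x axis of socket3, either way round below 0.1 rad)) and ((horizontal distance between pack3 and socket0 below 0.005 m and z of pack3 in the frame of socket0 below -0.0235 m and angle between the x axis of pack3 and the x axis of socket0, either way round below 0.1 rad) or (horizontal distance between pack3 and socket1 below 0.005 m and z of pack3 in the frame of socket1 below -0.0235 m and angle between the x axis of pack3 and the x axis of socket1, either way round below 0.1 rad) or (horizontal distance between pack3 and socket2 below 0.005 m and z of pack3 in the frame of socket2 below -0.0235 m and angle between the x axis of pack3 and the x axis of socket2, either way round below 0.1 rad) or (horizontal distance between pack3 and socket3 below 0.005 m and z of pack3 in the frame of socket3 below -0.0235 m and angle between the x axis of pack3 and the x axis of socket3, either way round below 0.1 rad)) and value of joint cover below 0.06 rad), for 0.2 s.
2. the dial is turned clockwise to its stop (value of joint dial above 1.2 rad), for 0.1 s.
At the end, for the whole second after the job is handed in: Every pack present is home in a socket (within 5 mm, 23.5 mm deep, 0.1 rad), the cover shut (under 0.06 rad), the dial past 1.2 of 1.4 rad, the casserole upright and still on the glass within 15 mm of the heating position's centre (all of step 1 and value of joint dial above 1.2 rad and horizontal distance between casserole and heat_ring below 0.015 m and angle between casserole's own z axis and vertical below 0.05 rad and z of casserole in the frame of heat_ring below 0.004 m and linear speed of casserole below 0.01 m/s); the robot touches nothing.
It fails at once if the casserole is lifted more than 12 mm off the glass (z of casserole in the frame of heat_ring above 0.012 m).
It fails at once if the casserole is tipped by more than 0.25 rad (angle between casserole's own z axis and vertical above 0.25 rad).
It fails at once if a bystander is moved by more than 4 cm (distance of any of jar, mug, sugar_bowl from where it was at the start of the episode above 0.04 m).
Of pack0, pack1, pack2, pack3 only 2 to 4 are there at a start; the rules pass over those that are not, and their reading is None.
At some moment in a run one of pack0, pack1, pack2, pack3, casserole may be knocked a few centimetres aside while the robot is not near it.
It also fails if it takes over 210 s, if anything falls off the work surface, if the arm or the gripper's body presses on something with over 40 N, if the wrist force passes 120 N, or if a joint passes its speed limit or range.

## Working session

There is one attempt and no reset: what is moved stays moved. The work goes in short steps, Python scripts to look and compute and a tool call to move; the robot and the scene stay as the last step left them, time stands still between calls to the robot, and variables do not carry over. Pictures are saved under pics/ and viewed, at most 14 in all, crops included, and the job is handed in when it is done.

Besides the shell and the picture viewer there is one more tool, called after "Request:" by a JSON object that holds its "method" and its "body". play_rows: Moves the arm, as the interface text tells. Its arguments: {"type":"object","properties":{"motion":{"type":"array"},"grip_force":{"type":"number"}},"required":["motion"]}

```bash
mkdir -p pics
cat > h.py <<'E'
import numpy as np, cv2
from station import get_obs, camera, workorder
from scipy.spatial.transform import Rotation as R
def snap(name):
    o=get_obs(); c=camera(name)
    if 'T' not in c:
        T=np.eye(4); T[:3,:3]=R.from_euler('xyz',o['eef_rot']).as_matrix(); T[:3,3]=o['ee_pos']
        c['T']=T@c['T_tool_cam']
    return {k:np.asarray(v) for k,v in c.items()}
def save(c,fn): np.savez('pics/'+fn+'.npz',**c); cv2.imwrite('pics/'+fn+'.png',c['frame'][:,:,::-1])
def load(fn): return dict(np.load('pics/'+fn+'.npz'))
def cloud(c):
    K=c['camera_matrix']; z=c['z_map']; v,u=np.mgrid[0:z.shape[0],0:z.shape[1]]
    p=np.stack([(u-K[0,2])/K[0,0]*z,-(v-K[1,2])/K[1,1]*z,-z],-1)
    w=p@c['T'][:3,:3].T+c['T'][:3,3]; w[z==0]=np.nan; return w
def ray(c,u,v,z):  # pixel -> world at height z
    K=c['camera_matrix']; d=np.array([(u-K[0,2])/K[0,0],-(v-K[1,2])/K[1,1],-1])@c['T'][:3,:3].T; o=c['T'][:3,3]
    return o+d*(z-o[2])/d[2]
E
python3 - <<'E'
from h import *
o=get_obs(); print({k:np.round(v,3) for k,v in o.items()})
for n in('top','scene'):
    c=snap(n); save(c,n+'0'); print(n,c['camera_matrix'].round(1),c['T'].round(3), [k for k in c])
E
```

```text
{'time_s': np.float64(0.0), 'qpos': array([ 1.053,  0.3  ,  1.522,  0.   ,  1.321, -0.067]), 'joint_vel': array([ 0.002,  0.001, -0.001,  0.001,  0.001, -0.002]), 'tau': array([ 2.0000e-03, -5.3180e+01, -3.5274e+01,  7.1000e-02,  2.4000e-02,
       -0.0000e+00]), 'ee_pos': array([0.24 , 0.495, 0.224]), 'eef_rot': array([-3.14 , -0.   ,  2.691]), 'force': array([-0.549, -0.435,  0.088]), 'moment': array([-0.031, -0.008, -0.048]), 'grip_force': np.float64(0.0), 'grip_width': np.float64(0.094)}
top [[479.6   0.  323.8]
 [  0.  479.6 236.3]
 [  0.    0.    1. ]] [[-0.02   0.999 -0.042  0.521]
 [-1.    -0.02  -0.011  0.022]
 [-0.012  0.042  0.999  1.217]
 [ 0.     0.     0.     1.   ]] ['frame', 'z_map', 'camera_matrix', 'T']
scene [[446.9   0.  316.4]
 [  0.  446.9 239.2]
 [  0.    0.    1. ]] [[ 0.546 -0.544  0.637  1.209]
 [ 0.838  0.337 -0.43  -0.399]
 [ 0.019  0.769  0.64   0.763]
 [ 0.     0.     0.     1.   ]] ['frame', 'z_map', 'camera_matrix', 'T']
```

View pics/top0.png

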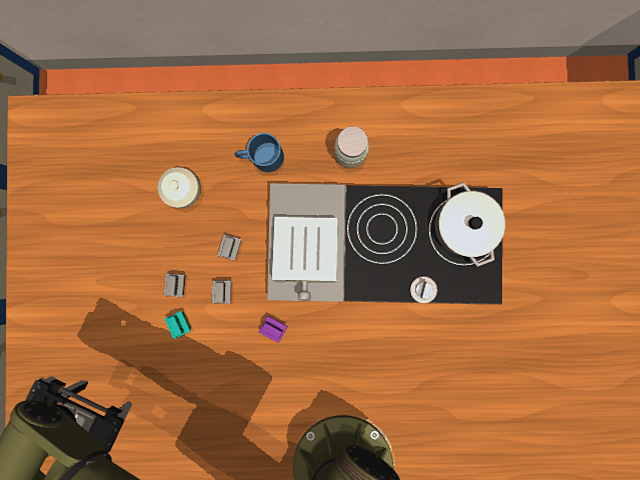

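View pics/scene0.png

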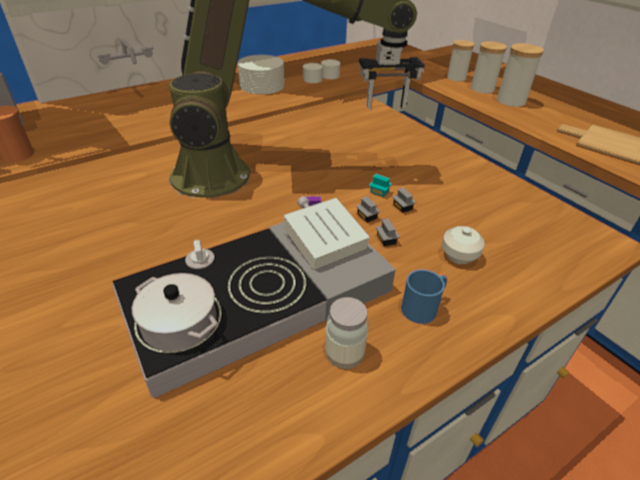

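The top view shows three grey packs at (229,247), (175,285) and (222,291). The turquoise (178,323) and purple (272,328) ones are look-alikes, which I'll leave. The cover knob is at (305,290), the dial at (424,290) and the casserole knob at (475,223). I'll measure these next.

```bash
python3 - <<'E'
from h import *
c=load('top0'); w=cloud(c); s=load('scene0'); ws=cloud(s)
# table check
for nm,a in(('top',w),('scene',ws)):
    z=a[...,2]
    m=(z>0.063)&(z<0.078)&(a[...,0]>0.3)&(a[...,0]<0.8)&(abs(a[...,1])<0.4)
    m=cv2.morphologyEx(m.astype('uint8'),cv2.MORPH_OPEN,np.ones((3,3)))>0
    n,l,st,_=cv2.connectedComponentsWithStats(m.astype('uint8')); k=1+np.argmax(st[1:,4]); p=a[l==k]
    print(nm,'hob z',np.median(p[:,2]),cv2.minAreaRect(p[:,:2].astype('float32')))
    # packs
    f=(c if nm=='top' else s)['frame'].astype(int)
    m=(z>0.012)&(z<0.063)&(a[...,1]>0.12)&(a[...,1]<0.5)&(a[...,0]>0.25)&(a[...,0]<0.6)
    n,l,st,ce=cv2.connectedComponentsWithStats(m.astype('uint8'))
    for i in range(1,n):
        if st[i,4]<40: continue
        q=a[l==i]; t=q[q[:,2]>np.nanmax(q[:,2])-0.008]
        print(nm,ce[i].round(),st[i,4],'max z',q[:,2].max().round(4),'all',[np.round(x,3) for x in cv2.minAreaRect(q[:,:2].astype('float32'))],'rib',[np.round(x,3) for x in cv2.minAreaRect(t[:,:2].astype('float32'))],t.mean(0).round(4),f[l==i].mean(0).round())
for u,v in((305,240),(305,275),(305,220),(280,250),(305,290),(308,296),(424,290),(475,223),(450,250),(60,200)): print((u,v),w[v,u].round(4))
E
python3 - <<'E'
import cv2
a=cv2.imread('pics/top0.png'); cv2.imwrite('pics/c1.png',cv2.resize(a[170:350,150:350],(800,720),interpolation=cv2.INTER_CUBIC)[:600])
E
```

```text
top hob z 0.070686901995483 ((0.5499900579452515, -0.10906064510345459), (0.556824266910553, 0.28062257170677185), 88.03279113769531)
top [229. 247.] 420 max z 0.0627 all [array([0.549, 0.273]), array([0.047, 0.056]), np.float64(72.56)] rib [array([0.548, 0.272]), array([0.019, 0.046]), np.float64(72.729)] [0.5484 0.2724 0.0568] [146. 138. 129.]
top [174. 285.] 430 max z 0.0619 all [array([0.458, 0.41 ]), array([0.047, 0.056]), np.float64(84.182)] rib [array([0.458, 0.41 ]), array([0.02 , 0.047]), np.float64(86.152)] [0.4579 0.4096 0.0561] [138. 130. 121.]
top [221. 292.] 421 max z 0.0598 all [array([0.438, 0.292]), array([0.046, 0.055]), np.float64(88.649)] rib [array([0.439, 0.292]), array([0.02 , 0.046]), np.float64(88.641)] [0.4398 0.2922 0.0556] [147. 138. 129.]
top [177. 325.] 440 max z 0.062 all [array([0.36 , 0.403]), array([0.056, 0.048]), np.float64(23.184)] rib [array([0.36 , 0.403]), array([0.047, 0.021]), np.float64(20.252)] [0.3606 0.4022 0.0564] [ 34. 157. 139.]
top [272. 329.] 429 max z 0.0612 all [array([0.345, 0.167]), array([0.056, 0.046]), np.float64(60.468)] rib 
[... 973 characters left out ...]
9]), np.float64(88.745)] rib [array([0.44 , 0.291]), array([0.022, 0.05 ]), np.float64(87.044)] [0.4423 0.2893 0.0528] [102.  94.  84.]
scene [387. 232.] 368 max z 0.057 all [array([0.55, 0.27]), array([0.046, 0.058]), np.float64(72.136)] rib [array([0.551, 0.269]), array([0.021, 0.055]), np.float64(72.396)] [0.5528 0.2682 0.0534] [105.  97.  88.]
(305, 240) [0.5592 0.0778 0.1224]
(305, 275) [0.4799 0.0788 0.1318]
(305, 220) [0.6056 0.0774 0.1146]
(280, 250) [0.5375 0.1352 0.1238]
(305, 290) [0.4459 0.0796 0.1277]
(308, 296) [0.4327 0.0728 0.1338]
(424, 290) [ 0.4398 -0.1918  0.1134]
(475, 223) [ 0.5875 -0.2972  0.1653]
(450, 250) [ 0.5301 -0.2581  0.0962]
(60, 200) [ 0.6787  0.7108 -0.    ]
```

View pics/c1.png

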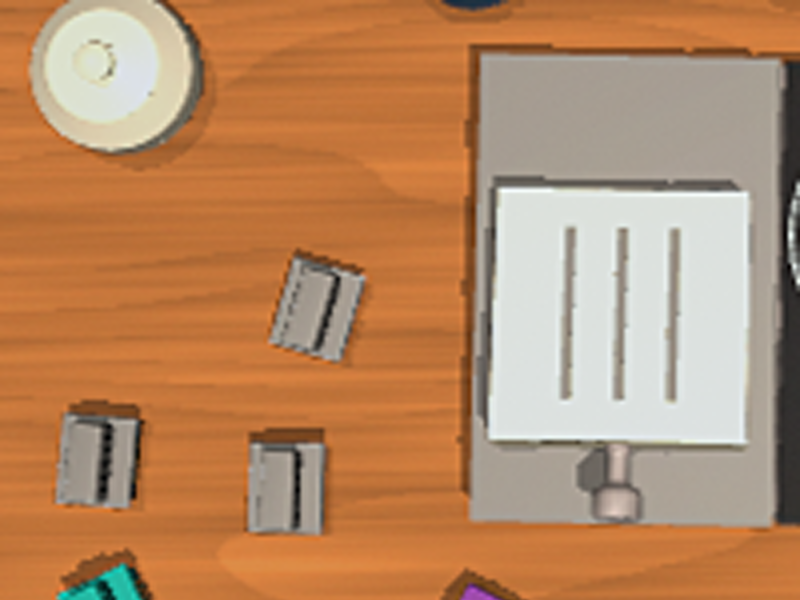

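```bash
cat >> h.py <<'E'
def plan(p,yaw,rel=None):
    """tool-frame fractions from measured pose to (p,yaw) tool-down"""
    o=get_obs(); M=R.from_euler('xyz',o['eef_rot']) if rel is None else rel[1]
    p0=o['ee_pos'] if rel is None else rel[0]
    T=R.from_euler('xyz',[np.pi,0,yaw])
    s=M.inv().apply(np.asarray(p)-p0)/0.25; r=(M.inv()*T).as_rotvec()/(2*np.pi)
    return s.round(4).tolist()+r.round(4).tolist()
E
python3 - <<'E'
from h import *
for n in('top0','scene0'):
    c=load(n); a=cloud(c); f=c['frame'].astype(int)
    x,y,z=np.moveaxis(a,-1,0)
    m=(z>0.1)&(z<0.145)&(x>0.3)&(x<0.68)&(y>-0.02)&(y<0.18)
    cov=m&(f.min(-1)>190)
    p=a[cov]; A=np.c_[p[:,:2],np.ones(len(p))]; k=np.linalg.lstsq(A,p[:,2],rcond=None)[0]
    print(n,'cover plane',k,'rect',cv2.minAreaRect(p[:,:2].astype('float32')), p.min(0),p.max(0))
    kn=(z>0.085)&(z<0.145)&(x>0.40)&(x<0.463)&(y>0.03)&(y<0.13)
    q=a[kn]; print('knob',len(q),q.min(0).round(4),q.max(0).round(4),np.median(q,0).round(4))
    d=(z>0.085)&(z<0.13)&(x>0.40)&(x<0.48)&(y>-0.24)&(y<-0.14); q=a[d]
    if len(q): print('dial',len(q),q.mean(0).round(4),cv2.minAreaRect(q[:,:2].astype('float32')))
    d=(z>0.155)&(z<0.18)&(x>0.52)&(x<0.66)&(y>-0.37)&(y<-0.22); q=a[d]; print('ck',len(q),q.mean(0).round(4),q.min(0).round(3),q.max(0).round(3))
c=load('top0')
for p in((381,229),(352,140),(264,152)): print(p,cloud(c)[p[1],p[0]].round(3))
print(plan([0.40,0.15,0.25],3.10))
E
```

```text
top0 cover plane [-0.16102979  0.00713728  0.21046878] rect ((0.5371261239051819, 0.07938406616449356), (0.14450183510780334, 0.15077626705169678), 88.0374526977539) [0.46176635 0.00588185 0.10726335] [0.61431365 0.15341869 0.14066485]
knob 160 [0.4254 0.0319 0.0918] [0.4619 0.0957 0.1403] [0.4398 0.0816 0.1313]
dial 171 [ 0.4393 -0.1935  0.1052] ((0.43832409381866455, -0.19625608623027802), (0.03825481981039047, 0.03412863239645958), 27.84868812561035)
ck 138 [ 0.5883 -0.2975  0.1657] [ 0.575 -0.312  0.156] [ 0.601 -0.286  0.172]
scene0 cover plane [-0.1565119   0.00427123  0.20680112] rect ((0.5408257246017456, 0.07673569768667221), (0.14402806758880615, 0.14155416190624237), 88.8495101928711) [0.46912752 0.00350213 0.10875875] [0.61238369 0.14931783 0.13536062]
knob 109 [0.4258 0.0665 0.1099] [0.4593 0.0935 0.1381] [0.4416 0.0769 0.128 ]
dial 133 [ 0.4468 -0.2009  0.105 ] ((0.4397795796394348, -0.19874870777130127), (0.017245298251509666, 0.0381624773144722), 66.30044555664062)
ck 173 [ 0.5928 -0.3021  0.163 ] [ 0.577 -0.315  0.155] [ 0.604 -0.288  0.168]
(381, 229) [ 0.584 -0.101  0.074]
(352, 140) [ 0.785 -0.034  0.131]
(264, 152) [0.791 0.185 0.003]
[-1.1789, -0.9621, -0.1034, -0.0002, -0.0, -0.0651]
```

Run:
```python
from h import *
print(plan([0.42,0.31,0.26],3.102))
M=R.from_euler('xyz',[np.pi,0,3.102])
print(plan([0.434,0.0805,0.26],3.102,(np.array([0.42,0.31,0.26]),M)))
```

```text
[-0.972, -0.3512, -0.144, -0.0002, -0.0, -0.0654]
[-0.0923, -0.9151, -0.0, 0.0, 0.0, 0.0]
```

Request:
{"method": "play_rows", "body": {"motion": [[[-0.972,-0.351,-0.144,0,0,-0.0654,1],[-0.972,-0.351,-0.144,0,0,-0.0654,1],[-0.972,-0.351,-0.144,0,0,-0.0654,1],[-0.972,-0.351,-0.144,0,0,-0.0654,1],[-0.972,-0.351,-0.144,0,0,-0.0654,1],[-0.972,-0.351,-0.144,0,0,-0.0654,1],[-0.972,-0.351,-0.144,0,0,-0.0654,1],[-0.972,-0.351,-0.144,0,0,-0.0654,1],[-0.972,-0.351,-0.144,0,0,-0.0654,1],[-0.972,-0.351,-0.144,0,0,-0.0654,1]]]}}

```text
time_s: 1.1
ee_pos: [0.4194, 0.311, 0.2603]
eef_rot: [-3.141, -0.0, 3.103]
force: [-0.6, 1.2, 0.9]
grip_width: 0.0942
grip_force: 0.0
```

Run:
```python
from h import *
o=get_obs(); print(o['ee_pos'],o['eef_rot'],o['force'])
c=snap('wrist'); save(c,'w0'); print(c['T_tool_cam'].round(3),c['camera_matrix'])
```

```text
[0.41935073 0.31101202 0.26025414] [-3.14145879e+00 -3.37769919e-04  3.10330510e+00] [-0.5654393   1.22547229  0.85486989]
[[-0.001  0.958  0.286  0.083]
 [ 1.     0.001  0.001  0.001]
 [ 0.     0.286 -0.958 -0.161]
 [ 0.     0.     0.     1.   ]] [[339.94122951   0.         321.30006608]
 [  0.         339.94122951 239.55515981]
 [  0.           0.           1.        ]]
```

View pics/w0.png

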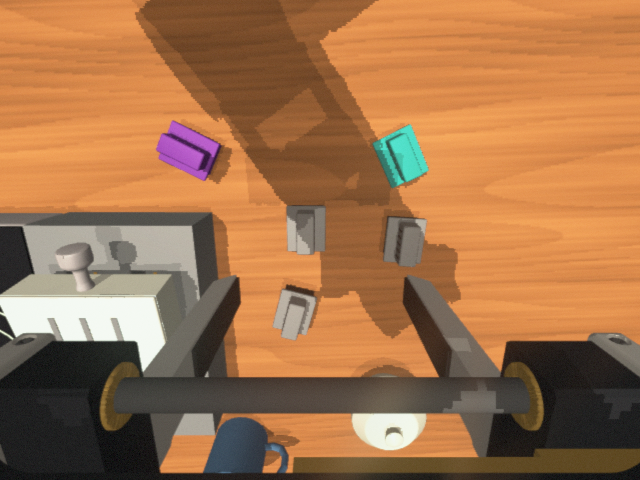

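The wrist picture shows the three grey packs at (306,230), (404,241) and (295,312). The look-alikes are at (188,151) and (400,155), and the cover knob is at (74,257).

```bash
cat >> h.py <<'E'
def packs(c,lim=(0.3,0.65,0.15,0.5)):
    a=cloud(c); x,y,z=np.moveaxis(a,-1,0); f=c['frame'].astype(int)
    m=(z>0.022)&(z<0.063)&(x>lim[0])&(x<lim[1])&(y>lim[2])&(y<lim[3])&(f.max(-1)-f.min(-1)<40)
    n,l,st,ce=cv2.connectedComponentsWithStats(m.astype('uint8'))
    for i in range(1,n):
        if st[i,4]<100: continue
        q=a[l==i]; t=q[q[:,2]>0.046]; b=q[(q[:,2]<0.036)]
        rb=cv2.minAreaRect(t[:,:2].astype('float32')); ra=cv2.minAreaRect(q[:,:2].astype('float32'))
        print(ce[i].round(),st[i,4],'rib',np.round(rb[0],4),np.round(rb[1],3),round(rb[2],1),'all',np.round(ra[0],4),np.round(ra[1],3),round(ra[2],1),'ztop',np.median(t[:,2]).round(4))
E
python3 - <<'E'
from h import *
c=load('w0'); packs(c); a=cloud(c)
x,y,z=np.moveaxis(a,-1,0)
kn=(z>0.09)&(z<0.145)&(x>0.40)&(x<0.455)&(y>0.03)&(y<0.13); v,u=np.nonzero(kn)
print(a[kn].min(0),a[kn].max(0),np.median(a[kn],0),u.min(),u.max(),v.min(),v.max())
print('px knob',ray(c,74,253,0.13))
print(plan([0.434,0.0805,0.19],3.102));
E
```

```text
[306. 228.] 1755 rib [0.4377 0.2925] [0.02  0.047] 87.4 all [0.4381 0.2924] [0.045 0.055] 86.6 ztop 0.0558
[202. 248.] 1039 rib [0.4592 0.1712] [0.088 0.023] 13.2 all [0.4597 0.1711] [0.089 0.023] 12.7 ztop 0.0548
[404. 240.] 1753 rib [0.4573 0.4096] [0.02  0.048] 84.0 all [0.4575 0.4093] [0.045 0.056] 84.5 ztop 0.0558
[294. 313.] 1504 rib [0.5477 0.272 ] [0.021 0.048] 72.4 all [0.5478 0.2719] [0.045 0.055] 72.4 ztop 0.0558
[216. 365.] 237 rib [0.6136 0.1658] [0.001 0.026] 88.5 all [0.6243 0.1655] [0.001 0.048] 87.5 ztop 0.0536
[0.42146072 0.06991371 0.11493311] [0.45493511 0.09760287 0.14065361] [0.43125831 0.08788821 0.13090017] 55 93 243 280
px knob [0.42727356 0.08721423 0.13      ]
[-0.0936, -0.9188, 0.2813, -0.0, -0.0, 0.0002]
```

Request:
{"method": "play_rows", "body": {"motion": [[[-0.093,-0.905,0.2,0,0,0,1],[-0.093,-0.905,0.2,0,0,0,1],[-0.093,-0.905,0.2,0,0,0,1],[-0.093,-0.905,0.2,0,0,0,1],[-0.093,-0.905,0.2,0,0,0,1],[-0.093,-0.905,0.2,0,0,0,1],[-0.093,-0.905,0.2,0,0,0,1]]]}}

```text
time_s: 1.85
ee_pos: [0.4343, 0.0834, 0.2106]
eef_rot: [3.141, 0.0, 3.101]
force: [0.3, -0.3, 0.1]
grip_width: 0.0936
grip_force: 0.0
```

Run:
```python
from h import *
o=get_obs(); print(o['ee_pos'],o['eef_rot'],o['force'])
c=snap('wrist'); save(c,'w1'); a=cloud(c)
x,y,z=np.moveaxis(a,-1,0)
kn=(z>0.095)&(z<0.145)&(x>0.40)&(x<0.455)&(y>0.04)&(y<0.12); v,u=np.nonzero(kn)
p=a[kn];print(p.min(0),p.max(0),np.median(p,0),u.min(),u.max(),v.min(),v.max())
t=p[(p[:,0]<0.44)&(p[:,2]>0.12)];print(t.mean(0),t.min(0),t.max(0),np.percentile(t[:,1],[2,98]))
m=(z>0.1)&(z<0.145)&(x>0.47)&(x<0.6)&(y>0.0)&(y<0.16)&(c['frame'].min(-1)>170)
p=a[m]; print(len(p),np.linalg.lstsq(np.c_[p[:,:2],np.ones(len(p))],p[:,2],rcond=None)[0],p.min(0),p.max(0))
```

```text
[0.43432289 0.08338908 0.21057545] [3.14139043e+00 1.03892972e-04 3.10090354e+00] [ 0.25479922 -0.33078784  0.09446481]
[0.42172527 0.0692755  0.11300503] [0.4549509 0.0970013 0.1403077] [0.430209   0.08298272 0.13328482] 302 338 232 277
[0.42950176 0.08315355 0.1332091 ] [0.42202008 0.0692755  0.12001501] [0.43999433 0.0970013  0.1403077 ] [0.0703546  0.09599546]
12937 [-0.15736896  0.00589359  0.2091558 ] [0.47000519 0.00380518 0.11386078] [0.59999988 0.15256298 0.13760623]
```

View pics/w1.png

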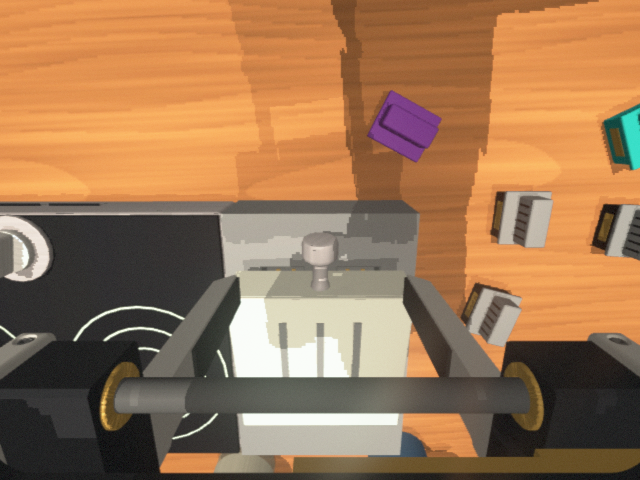

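The knob sits at about (320,248), centred between the fingers. I'll descend and close on it.

Request:
{"method": "play_rows", "body": {"motion": [[[0.013,0,0.2,0,0,0,1],[0.013,0,0.35,0,0,0,1],[0.013,0,0.35,0,0,0,1],[0.013,0,0.35,0,0,0,-1],[0.013,0,0.35,0,0,0,-1],[0.013,0,0.35,0,0,0,-1],[0.013,0,0.35,0,0,0,-1],[0.013,0,0.35,0,0,0,-1],[0.013,0,0.35,0,0,0,-1],[0.013,0,0.35,0,0,0,-1]]], "grip_force": 20}}

```text
time_s: 2.9
ee_pos: [0.4311, 0.0833, 0.123]
eef_rot: [-3.142, 0.0, 3.102]
force: [-0.6, -0.4, -0.0]
grip_width: 0.0415
grip_force: 0.0
```

Run:
```python
from h import *
o=get_obs(); print(o['ee_pos'],o['eef_rot'],o['force'],o['grip_width'])
f=lambda a:np.array([-.181*np.cos(a)+.025*np.sin(a),.181*np.sin(a)+.025*np.cos(a)])
a0=0.156; yh=-0.0395
Rt=R.from_euler('xyz',[np.pi,0,3.102])
for s,e in((a0,0.9),(0.9,1.7),(1.7,1.85)):
    for a in np.linspace(s,e,9)[1:]:
        d=f(a)-f(s); w=np.array([d[0]*np.cos(yh),d[0]*np.sin(yh),d[1]])
        print(round(a,2),(Rt.inv().apply(w)/.25).round(3).tolist())
```

```text
[0.43109137 0.08330505 0.12303727] [-3.14158857e+00  7.21010219e-05  3.10168906e+00] [-0.58013616 -0.37228469 -0.03033379] 0.041482248449419015
0.25 [-0.023, 0.0, -0.064]
0.34 [-0.051, 0.0, -0.126]
0.44 [-0.085, 0.0, -0.185]
0.53 [-0.125, 0.0, -0.24]
0.62 [-0.169, 0.0, -0.291]
0.71 [-0.218, 0.0, -0.338]
0.81 [-0.271, 0.0, -0.381]
0.9 [-0.328, 0.0, -0.418]
1.0 [-0.065, 0.0, -0.034]
1.1 [-0.132, 0.0, -0.061]
1.2 [-0.203, 0.0, -0.082]
1.3 [-0.274, 0.0, -0.095]
1.4 [-0.347, 0.0, -0.101]
1.5 [-0.42, 0.0, -0.1]
1.6 [-0.493, 0.0, -0.091]
1.7 [-0.564, 0.0, -0.076]
1.72 [-0.013, 0.0, 0.004]
1.74 [-0.026, 0.0, 0.008]
1.76 [-0.039, 0.0, 0.012]
1.78 [-0.052, 0.0, 0.016]
1.79 [-0.065, 0.0, 0.021]
1.81 [-0.078, 0.0, 0.026]
1.83 [-0.091, 0.0, 0.031]
1.85 [-0.103, 0.0, 0.037]
```

Request:
{"method": "play_rows", "body": {"motion": [[[0,0,0,0,0,0,-1],[0,0,0,0,0,0,-1],[0,0,0,0,0,0,-1],[0,0,0,0,0,0,-1],[0,0,0,0,0,0,-1],[-0.01,0,-0.03,0,0,0,-1],[-0.023,0,-0.064,0,0,0,-1],[-0.036,0,-0.095,0,0,0,-1],[-0.051,0,-0.126,0,0,0,-1],[-0.051,0,-0.126,0,0,0,-1]]]}}

```text
time_s: 3.9
ee_pos: [0.4441, 0.0819, 0.1549]
eef_rot: [-3.14, -0.0, 3.102]
force: [-0.6, -8.7, 1.2]
grip_width: 0.0268
grip_force: 20.0
```

Run:
```python
from h import *
o=get_obs(); print(o['ee_pos'],o['eef_rot'],o['force'],o['grip_width'])
f=lambda a:np.array([-.181*np.cos(a)+.025*np.sin(a),.181*np.sin(a)+.025*np.cos(a)])
for s,e in((0.34,1.14),(1.14,1.85)):
    for a in np.linspace(s,e,10)[1:]:
        d=f(a)-f(s)
        print(round(a,2),(-d[0]/.25).round(3),(-d[1]/.25).round(3))
```

```text
[0.44408023 0.08186498 0.154926  ] [-3.13972124e+00 -3.50423054e-05  3.10151626e+00] [-0.60353753 -8.68278766  1.18611568] 0.026845117048020718
0.43 -0.032 -0.056
0.52 -0.07 -0.11
0.61 -0.111 -0.159
0.7 -0.157 -0.205
0.78 -0.207 -0.247
0.87 -0.261 -0.283
0.96 -0.317 -0.315
1.05 -0.376 -0.342
1.14 -0.438 -0.364
1.22 -0.056 -0.014
1.3 -0.113 -0.025
1.38 -0.17 -0.03
1.46 -0.228 -0.031
1.53 -0.285 -0.028
1.61 -0.342 -0.019
1.69 -0.398 -0.007
1.77 -0.454 0.01
1.85 -0.507 0.031
```

Request:
{"method": "play_rows", "body": {"motion": [[[-0.032,-0.006,-0.056,0,0,0,-1],[-0.07,-0.006,-0.11,0,0,0,-1],[-0.111,-0.006,-0.159,0,0,0,-1],[-0.157,-0.006,-0.205,0,0,0,-1],[-0.207,-0.006,-0.247,0,0,0,-1],[-0.261,-0.006,-0.283,0,0,0,-1],[-0.317,-0.006,-0.315,0,0,0,-1],[-0.376,-0.006,-0.342,0,0,0,-1],[-0.438,-0.006,-0.364,0,0,0,-1],[-0.438,-0.006,-0.364,0,0,0,-1]]]}}

```text
time_s: 4.9
ee_pos: [0.5542, 0.0773, 0.2456]
eef_rot: [3.141, 0.0, 3.102]
force: [0.0, 4.3, 3.0]
grip_width: 0.0273
grip_force: 20.0
```

Request:
{"method": "play_rows", "body": {"motion": [[[-0.056,0,-0.014,0,0,0,-1],[-0.113,0,-0.025,0,0,0,-1],[-0.17,0,-0.03,0,0,0,-1],[-0.228,0,-0.031,0,0,0,-1],[-0.285,0,-0.028,0,0,0,-1],[-0.342,0,-0.019,0,0,0,-1],[-0.398,0,-0.007,0,0,0,-1],[-0.454,0,0.01,0,0,0,-1],[-0.507,0,0.031,0,0,0,-1],[-0.507,0,0.031,0,0,0,-1]]]}}

```text
time_s: 5.9
ee_pos: [0.6807, 0.0723, 0.2371]
eef_rot: [3.141, 0.001, 3.102]
force: [3.0, 3.2, 1.7]
grip_width: 0.0272
grip_force: 20.0
```

Run:
```python
from h import *
o=get_obs(); print(o['ee_pos'],o['eef_rot'],o['force'],o['moment'],o['grip_width'])
```

```text
[0.68067024 0.07230088 0.23709312] [3.14079836e+00 9.32043800e-04 3.10186571e+00] [3.01403866 3.19745898 1.66762562] [ 0.70729058 -0.50148186 -0.05454591] 0.027166226333817097
```

Request:
{"method": "play_rows", "body": {"motion": [[[0,0,0,0,0,0,1],[0,0,0,0,0,0,1],[0,0,0,0,0,0,1],[0,0,0,0,0,0,1],[0,0,-0.2,0,0,0,1],[0,0,-0.25,0,0,0,1],[0.2,0.02,-0.25,0,0,0,1],[0.4,0.02,-0.25,0,0,0,1],[0.64,0.02,-0.2,0,0,0,1],[0.64,0.02,-0.2,0,0,0,1]]]}}

```text
time_s: 6.9
ee_pos: [0.5161, 0.0834, 0.2869]
eef_rot: [-3.141, -0.001, 3.102]
force: [0.7, -0.3, -0.4]
grip_width: 0.0936
grip_force: 0.0
```

Request:
{"method": "play_rows", "body": {"motion": [[[0,0,0.15,0,0,0,1],[0,0,0.15,0,0,0,1],[0,0,0.15,0,0,0,1]]]}}

```text
time_s: 7.2
ee_pos: [0.5203, 0.0832, 0.2509]
eef_rot: [-3.142, -0.0, 3.102]
force: [0.0, 0.3, -0.2]
grip_width: 0.0938
grip_force: 0.0
```

Run:
```python
from h import *
o=get_obs(); print(o['ee_pos'],o['eef_rot'],o['force'],o['grip_width'])
c=snap('wrist'); save(c,'w2'); s=snap('scene'); save(s,'s2')
```

```text
[0.52031166 0.08322944 0.25087903] [-3.14151047e+00 -2.44831216e-04  3.10162624e+00] [ 0.03724003  0.30188423 -0.18887052] 0.0937748299024157
```

View pics/w2.png

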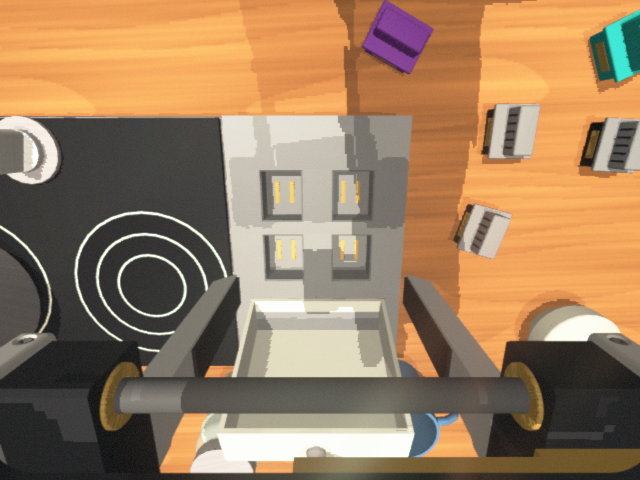

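Sockets show at (281,195), (353,195), (284,256) and (351,256), with the cover fully open behind them. I'll measure the socket mouths now.

```bash
cat >> h.py <<'E'
def holes(c,deck=None):
    a=cloud(c); x,y,z=np.moveaxis(a,-1,0)
    m=(x>0.45)&(x<0.64)&(y>-0.01)&(y<0.165)
    dk=m&(abs(z-0.07)<0.006); dz=np.median(z[dk]) if deck is None else deck
    h=m&(z<dz-0.005)&(z>0.02); n,l,st,ce=cv2.connectedComponentsWithStats(h.astype('uint8')); out=[]
    for i in range(1,n):
        if st[i,4]<400 or st[i,2]>80: continue
        v,u=np.nonzero(l==i); P=np.array([ray(c,uu,vv,dz)[:2] for uu,vv in zip(u,v)])
        r=cv2.minAreaRect(P.astype('float32')); out.append((ce[i],st[i,4],P.mean(0),r)); print(ce[i].round(),st[i,4],'mean',P.mean(0).round(4),'rect',np.round(r[0],4),np.round(r[1],4),round(r[2],2))
    print('deck',dz); return out
E
python3 - <<'E'
from h import *
c=load('w2'); o=holes(c); packs(c,(0.3,0.65,0.2,0.5))
a=cloud(c); x,y,z=np.moveaxis(a,-1,0)
f=c['frame'].astype(int); m=(f.min(-1)>190)&(abs(z-0.07)<0.01)&(y<0.0)&(y>-0.2)&(x>0.47)&(x<0.7)
# glass/deck boundary
E
```

```text
[282. 195.] 1841 mean [0.4907 0.0453] rect [0.4911 0.0451] [0.0388 0.0486] 87.67
[352. 195.] 1858 mean [0.4933 0.1163] rect [0.494  0.1163] [0.039  0.0486] 87.67
[351. 256.] 1569 mean [0.5585 0.1137] rect [0.5596 0.1139] [0.0387 0.0485] 87.81
[284. 256.] 1530 mean [0.5563 0.0426] rect [0.5572 0.0424] [0.039  0.0473] 87.67
deck 0.07101874804151442
[513. 130.] 2372 rib [0.4387 0.2912] [0.02  0.048] 87.6 all [0.4384 0.2911] [0.045 0.054] 87.7 ztop 0.0555
[618. 146.] 2240 rib [0.4587 0.4013] [0.049 0.016] 9.6 all [0.4581 0.4083] [0.045 0.055] 85.1 ztop 0.0545
[484. 231.] 1848 rib [0.5478 0.2705] [0.02  0.047] 72.6 all [0.5482 0.2705] [0.045 0.055] 72.8 ztop 0.0556
[580. 311.] 270 rib [0.6483 0.3898] [0.003 0.027] 0.1 all [0.6484 0.3899] [0.029 0.003] 90.0 ztop 0.0536
```

Run:
```python
from h import *
print(plan([0.545,0.271,0.22],2.836))
```

```text
[-0.0663, 0.7542, 0.1266, 0.0001, 0.0003, 0.0423]
```

Request:
{"method": "play_rows", "body": {"motion": [[[-0.066,0.754,0.127,0,0,0.0423,1],[-0.066,0.754,0.127,0,0,0.0423,1],[-0.066,0.754,0.127,0,0,0.0423,1],[-0.066,0.754,0.127,0,0,0.0423,1],[-0.066,0.754,0.127,0,0,0.0423,1],[-0.066,0.754,0.127,0,0,0.0423,1]]]}}

```text
time_s: 7.9
ee_pos: [0.5444, 0.2717, 0.2188]
eef_rot: [3.141, 0.0, 2.837]
force: [-0.4, -0.1, 0.3]
grip_width: 0.094
grip_force: 0.0
```

Run:
```python
from h import *
o=get_obs(); print(o['ee_pos'],o['eef_rot'])
c=snap('wrist'); save(c,'w3'); packs(c,(0.38,0.65,0.2,0.5))
print(plan([0.5475,0.271,0.053],2.836))
```

```text
[0.54438936 0.27165772 0.21883086] [3.14148680e+00 3.49181327e-04 2.83741008e+00]
[431.  92.] 3014 rib [0.458  0.4098] [0.021 0.048] 84.4 all [0.458  0.4094] [0.046 0.055] 84.1 ztop 0.0557
[308. 111.] 2883 rib [0.4387 0.2926] [0.021 0.048] 87.3 all [0.4388 0.2925] [0.046 0.055] 87.6 ztop 0.0558
[322. 224.] 2250 rib [0.5481 0.2721] [0.02  0.047] 72.6 all [0.5484 0.2719] [0.045 0.056] 72.7 ztop 0.0558
[456. 282.] 366 rib [0.6483 0.39  ] [0.032 0.003] 90.0 all [0.6483 0.3901] [0.003 0.032] 0.0 ztop 0.0532
[-0.0106, 0.0045, 0.6646, 0.0, 0.0001, 0.0]
```

Request:
{"method": "play_rows", "body": {"motion": [[[-0.014,0.005,0.3,0,0,0,1],[-0.014,0.005,0.55,0,0,0,0.5],[-0.014,0.005,0.663,0,0,0,0],[-0.014,0.005,0.663,0,0,0,-0.2],[-0.014,0.005,0.663,0,0,0,-0.2],[-0.014,0.005,0.663,0,0,0,-1],[-0.014,0.005,0.663,0,0,0,-1],[-0.014,0.005,0.663,0,0,0,-1],[-0.014,0.005,0.663,0,0,0,-1],[-0.014,0.005,0.663,0,0,0,-1]]], "grip_force": 30}}

```text
time_s: 8.95
ee_pos: [0.548, 0.2712, 0.0533]
eef_rot: [3.141, 0.001, 2.836]
force: [-0.8, 0.1, -0.3]
grip_width: 0.0256
grip_force: 0.0
```

Run:
```python
from h import *
o=get_obs(); print(o['ee_pos'],o['eef_rot'],o['force'],o['grip_width'],o['grip_force'])
M=R.from_euler('xyz',[np.pi,0,2.8375]); p=o['ee_pos']
print(plan([0.5482,0.272,0.203],2.8375))
print(plan([0.5599,0.1141,0.203],3.1015,(np.array([0.5482,0.272,0.203]),M)))
```

```text
[0.54803217 0.27122614 0.05331132] [3.14109310e+00 6.44838352e-04 2.83605799e+00] [-0.7820079   0.05808857 -0.25708063] 0.025599732751636604 0.0
[-0.0001, 0.0035, -0.5988, 0.0001, 0.0001, -0.0002]
[-0.2338, -0.5886, -0.0, 0.0, 0.0, -0.042]
```

Request:
{"method": "play_rows", "body": {"motion": [[[0,0,0,0,0,0,-1],[0,0,0,0,0,0,-1],[0,0,0,0,0,0,-1],[0,0,-0.1,0,0,0,-1],[0,0,-0.25,0,0,0,-1],[0,0,-0.4,0,0,0,-1],[0,0,-0.6,0,0,0,-1],[0,0,-0.6,0,0,0,-1]]]}}

```text
time_s: 9.75
ee_pos: [0.5497, 0.2719, 0.2093]
eef_rot: [3.135, 0.007, 2.836]
force: [0.5, -0.3, -2.3]
grip_width: 0.0196
grip_force: 30.0
```

Request:
{"method": "play_rows", "body": {"motion": [[[-0.06,-0.15,0,0,0,-0.012,-1],[-0.12,-0.3,0,0,0,-0.024,-1],[-0.18,-0.45,0,0,0,-0.036,-1],[-0.235,-0.588,0,0,0,-0.042,-1],[-0.235,-0.588,0,0,0,-0.042,-1],[-0.235,-0.588,0,0,0,-0.042,-1]]]}}

```text
time_s: 10.35
ee_pos: [0.5595, 0.1127, 0.2019]
eef_rot: [-3.142, -0.001, 3.098]
force: [0.1, -0.1, -2.4]
grip_width: 0.0197
grip_force: 30.0
```

Run:
```python
from h import *
o=get_obs(); print(o['ee_pos'],o['eef_rot'],o['force'],o['grip_width'],o['grip_force'])
c=snap('wrist'); save(c,'w4'); holes(c)
print(plan([0.5599,0.1141,0.1],3.1015))
```

```text
[0.55948877 0.11269669 0.20186474] [-3.14150665e+00 -1.21563322e-03  3.09801420e+00] [ 0.13628822 -0.0988439  -2.43516539] 0.01966319434478482 29.993593096733093
[237. 160.] 2687 mean [0.4909 0.0456] rect [0.4914 0.0455] [0.0386 0.0475] 87.46
[322. 159.] 2775 mean [0.4936 0.1167] rect [0.4942 0.1166] [0.039  0.0482] 87.46
[242. 235.] 2204 mean [0.5561 0.0431] rect [0.5567 0.0429] [0.0385 0.0483] 87.53
[322. 222.] 1190 mean [0.5473 0.1145] rect [0.5475 0.1145] [0.039  0.0236] 87.46
deck 0.07095523940697512
[-0.0022, 0.0025, 0.4079, 0.0, -0.0002, -0.0004]
```

View pics/w4.png

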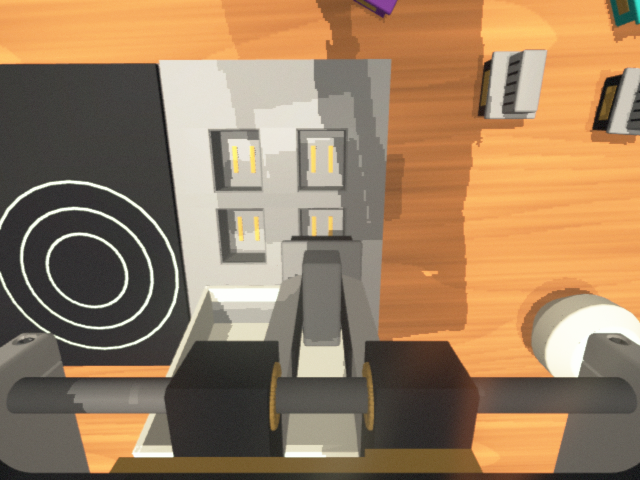

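The pack is held straight over the socket: the collar is centred at column 322 and the socket at 322. I'll check the fore-aft offset in the hand.

```bash
cat >> h.py <<'E'
def inhand(c):
    o=get_obs(); M=R.from_euler('xyz',o['eef_rot']).as_matrix(); a=(cloud(c)-o['ee_pos'])@M
    x,y,z=np.moveaxis(a,-1,0)
    col=(abs(y)<0.03)&(z>0.012)&(z<0.030)&(abs(x)<0.06); q=a[col]
    e=q[(abs(q[:,1])<0.02)]
    print('collar z',np.median(q[:,2]),'near edge x (expect .028)',np.percentile(e[:,0],[98,99.5]),'y',np.percentile(q[:,1],[0.5,99.5]))
    rib=(abs(y)<0.009)&(z>-0.01)&(z<0.012)&(abs(x)<0.06); q=a[rib]; print('rib near x (expect .024)',np.percentile(q[:,0],[90,98,99.5]),len(q))
E
python3 - <<'E'
from h import *
inhand(load('w4'))
E
```

```text
collar z 0.021151630636042397 near edge x (expect .028) [0.02744717 0.02762368] y [-0.02278977  0.02272397]
rib near x (expect .024) [0.02295546 0.02353264 0.02374512] 3190
```

Request:
{"method": "play_rows", "body": {"motion": [[[-0.001,0.007,0.15,0,0,-0.0006,-1],[-0.001,0.007,0.285,0,0,-0.0006,-1],[-0.001,0.007,0.285,0,0,-0.0006,-1],[-0.001,0.007,0.285,0,0,-0.0006,-1]]]}}

```text
time_s: 10.8
ee_pos: [0.56, 0.1158, 0.132]
eef_rot: [-3.142, -0.001, 3.105]
force: [0.5, 0.9, -2.1]
grip_width: 0.0195
grip_force: 30.0
```

Run:
```python
from h import *
o=get_obs(); print(o['ee_pos'],o['eef_rot'],o['force'],o['grip_width'],o['grip_force'])
print(plan([0.5597,0.1144,0.097],3.1015))
```

```text
[0.56001951 0.11581986 0.13195605] [-3.14153097e+00 -5.09765342e-04  3.10457510e+00] [ 0.49260538  0.86854689 -2.09549615] 0.019531975722081832 29.993680715560913
[0.001, -0.0057, 0.1398, -0.0, -0.0001, 0.0005]
```

Request:
{"method": "play_rows", "body": {"motion": [[[0.001,-0.0055,0,0,0,0.0005,-1],[0.001,-0.0055,0.02,0,0,0.0005,-1],[0.001,-0.0055,0.04,0,0,0.0005,-1],[0.001,-0.0055,0.06,0,0,0.0005,-1],[0.001,-0.0055,0.08,0,0,0.0005,-1],[0.001,-0.0055,0.1,0,0,0.0005,-1],[0.001,-0.0055,0.12,0,0,0.0005,-1],[0.001,-0.0055,0.13,0,0,0.0005,-1],[0.001,-0.0055,0.14,0,0,0.0005,-1],[0.001,-0.0055,0.14,0,0,0.0005,-1]]]}}

```text
time_s: 11.8
ee_pos: [0.5597, 0.1136, 0.097]
eef_rot: [-3.142, 0.0, 3.1]
force: [-3.3, -0.7, 3.5]
grip_width: 0.0197
grip_force: 30.0
```

Run:
```python
from h import *
o=get_obs(); print(o['ee_pos'],o['eef_rot'],o['force'],o['moment'],o['grip_width'],o['grip_force'])
```

```text
[0.5597369  0.11357591 0.09695237] [-3.14156532e+00  2.19204591e-04  3.10044061e+00] [-3.28615931 -0.66915785  3.45559068] [-0.06361582  0.69093344  0.01387102] 0.019691767880143353 30.000726878643036
```

Request:
{"method": "play_rows", "body": {"motion": [[[0,0,0.006,0,0,0,-1],[0,0,0.01,0,0,0,-1],[0,0,0.01,0,0,0,-1]]]}}

```text
time_s: 12.1
ee_pos: [0.5599, 0.1136, 0.0968]
eef_rot: [3.142, 0.001, 3.101]
force: [-16.4, -2.7, 30.0]
grip_width: 0.0196
grip_force: 30.0
```

Request:
{"method": "play_rows", "body": {"motion": [[[0,0,0,0,0,0,-0.15],[0,0,0,0,0,0,-0.15],[0,0,0,0,0,0,-0.15],[0,0,0,0,0,0,-0.15],[0,0,-0.2,0,0,0,-0.15],[0,0,-0.4,0,0,0,-0.15],[0,0,-0.4,0,0,0,1]]]}}

```text
time_s: 12.8
ee_pos: [0.5619, 0.114, 0.2003]
eef_rot: [3.14, 0.01, 3.101]
force: [0.4, -0.1, -0.4]
grip_width: 0.0449
grip_force: 0.0
```

Run:
```python
from h import *
o=get_obs(); print(o['ee_pos'],o['eef_rot'],o['force'])
M=R.from_euler('xyz',[np.pi,0,3.1015])
print(plan([0.50,0.2915,0.22],3.1015)); print(plan([0.4355,0.2915,0.22],3.1015))
```

```text
[0.56185089 0.11396267 0.2003324 ] [3.13986817 0.00968425 3.10052555] [ 0.35514606 -0.13263235 -0.44758892]
[0.2756, 0.6995, -0.0801, 0.0003, 0.0015, -0.0002]
[0.5333, 0.6889, -0.0827, 0.0003, 0.0015, -0.0002]
```

Request:
{"method": "play_rows", "body": {"motion": [[[0.27,0.35,-0.08,0,0,0,1],[0.533,0.69,-0.08,0,0,0,1],[0.533,0.69,-0.08,0,0,0,1],[0.533,0.69,-0.08,0,0,0,1],[0.533,0.69,-0.08,0,0,0,1],[0.533,0.69,-0.08,0,0,0,1],[0.533,0.69,-0.08,0,0,0,1],[0.533,0.69,-0.08,0,0,0,1]]]}}

```text
time_s: 13.6
ee_pos: [0.4342, 0.2905, 0.2135]
eef_rot: [-3.141, -0.0, 3.099]
force: [0.3, -0.6, -0.2]
grip_width: 0.0938
grip_force: 0.0
```

Run:
```python
from h import *
o=get_obs(); print(o['ee_pos'],o['eef_rot'])
c=snap('wrist'); save(c,'w5'); packs(c,(0.38,0.65,0.2,0.5))
a=cloud(c); x,y,z=np.moveaxis(a,-1,0); m=(z>0.085)&(z<0.11)&(x>0.52)&(x<0.6)&(y>0.09)&(y<0.14); q=a[m]; print('ins',len(q),np.median(q,0) if len(q) else '')
print(plan([0.4387,0.2925,0.0533],3.1005))
```

```text
[0.43424192 0.29053566 0.2135204 ] [-3.14116971e+00 -4.10627292e-04  3.09929826e+00]
[323. 225.] 2318 rib [0.4382 0.2928] [0.02  0.047] 87.4 all [0.438  0.2925] [0.045 0.055] 87.3 ztop 0.0559
[434. 239.] 2272 rib [0.4573 0.4094] [0.02  0.047] 84.1 all [0.4575 0.4093] [0.045 0.056] 84.3 ztop 0.0557
ins 347 [0.53895641 0.12055858 0.09688574]
[-0.0175, 0.0091, 0.641, -0.0001, -0.0001, -0.0002]
```

Request:
{"method": "play_rows", "body": {"motion": [[[-0.015,0.009,0.3,0,0,0,0.5],[-0.015,0.009,0.5,0,0,0,0],[-0.015,0.009,0.641,0,0,0,-0.2],[-0.015,0.009,0.641,0,0,0,-0.2],[-0.015,0.009,0.641,0,0,0,-0.2],[-0.015,0.009,0.641,0,0,0,-1],[-0.015,0.009,0.641,0,0,0,-1],[-0.015,0.009,0.641,0,0,0,-1],[-0.015,0.009,0.641,0,0,0,-1],[-0.015,0.009,0.641,0,0,0,-1]]]}}

```text
time_s: 14.65
ee_pos: [0.4376, 0.2936, 0.0543]
eef_rot: [3.141, 0.001, 3.101]
force: [1.0, -0.3, 3.5]
grip_width: 0.0198
grip_force: 29.9
```

Request:
{"method": "play_rows", "body": {"motion": [[[0,0,0,0,0,0,-1],[0,0,0,0,0,0,-1],[0,0,0,0,0,0,-1]]]}}

```text
time_s: 14.95
ee_pos: [0.4377, 0.2936, 0.0542]
eef_rot: [3.141, 0.001, 3.101]
force: [-0.8, -2.2, 6.4]
grip_width: 0.0197
grip_force: 29.9
```

Run:
```python
from h import *
o=get_obs(); print(o['ee_pos'],o['eef_rot'],o['force'],o['grip_width'],o['grip_force'])
p=o['ee_pos']+[0,0,0.15]; M=R.from_euler('xyz',o['eef_rot'])
print(plan([0.4939,0.1167,0.2033],3.1015,(p,M)))
```

```text
[0.43771238 0.29360498 0.05422457] [3.14137335e+00 6.15702130e-04 3.10051114e+00] [-0.77950332 -2.1969361   6.399959  ] 0.019676675113474335 29.88243967294693
[-0.2536, -0.6978, 0.0037, 0.0, 0.0001, -0.0002]
```

Request:
{"method": "play_rows", "body": {"motion": [[[0,0,-0.15,0,0,0,-1],[0,0,-0.3,0,0,0,-1],[0,0,-0.45,0,0,0,-1],[0,0,-0.6,0,0,0,-1],[0,0,-0.6,0,0,0,-1]]]}}

```text
time_s: 15.45
ee_pos: [0.4388, 0.2944, 0.2084]
eef_rot: [3.138, 0.006, 3.101]
force: [-0.4, 0.6, -2.6]
grip_width: 0.02
grip_force: 29.9
```

Request:
{"method": "play_rows", "body": {"motion": [[[-0.06,-0.17,0,0,0,0,-1],[-0.12,-0.34,0,0,0,0,-1],[-0.19,-0.52,0,0,0,0,-1],[-0.254,-0.698,0,0,0,0,-1],[-0.254,-0.698,0,0,0,0,-1],[-0.254,-0.698,0,0,0,0,-1],[-0.254,-0.698,0,0,0,0,-1],[-0.254,-0.698,0,0,0,0,-1]]]}}

```text
time_s: 16.25
ee_pos: [0.4934, 0.1177, 0.2034]
eef_rot: [3.142, -0.001, 3.102]
force: [-0.2, 0.2, -2.3]
grip_width: 0.0196
grip_force: 29.9
```

Run:
```python
from h import *
o=get_obs(); print(o['ee_pos'],o['eef_rot'],o['force'],o['grip_width'],o['grip_force'])
c=snap('wrist'); save(c,'w6'); holes(c); inhand(c)
print(plan([0.4939,0.1164,0.132],3.1015))
```

```text
[0.49335032 0.11770013 0.20336016] [ 3.14157565e+00 -5.11136049e-04  3.10217557e+00] [-0.1716309   0.22112076 -2.2511478 ] 0.01958753980764866 29.91865575313568
[240. 234.] 2197 mean [0.4901 0.0457] rect [0.4908 0.0455] [0.0385 0.0476] 87.7
[319. 222.] 1187 mean [0.4817 0.1172] rect [0.4817 0.1172] [0.0386 0.0237] 87.7
[245. 300.] 1818 mean [0.5552 0.043 ] rect [0.556  0.0429] [0.0384 0.0473] 87.7
deck 0.07097576646116732
collar z 0.02224947278181176 near edge x (expect .028) [0.0272464  0.02738701] y [-0.02214588  0.02338431]
rib near x (expect .024) [0.02260311 0.02328493 0.02346363] 3124
[-0.0023, -0.0049, 0.2858, 0.0, -0.0001, 0.0001]
```

Request:
{"method": "play_rows", "body": {"motion": [[[-0.002,-0.0055,0.1,0,0,0,-1],[-0.002,-0.0055,0.25,0,0,0,-1],[-0.002,-0.0055,0.3,0,0,0,-1],[-0.002,-0.0055,0.32,0,0,0,-1],[-0.002,-0.0055,0.34,0,0,0,-1],[-0.002,-0.0055,0.36,0,0,0,-1],[-0.002,-0.0055,0.38,0,0,0,-1],[-0.002,-0.0055,0.4,0,0,0,-1],[-0.002,-0.0055,0.42,0,0,0,-1],[-0.002,-0.0055,0.42,0,0,0,-1]]]}}

```text
time_s: 17.3
ee_pos: [0.4943, 0.1151, 0.0984]
eef_rot: [-3.142, 0.0, 3.1]
force: [-0.0, 1.2, -2.5]
grip_width: 0.0197
grip_force: 30.0
```

Run:
```python
from h import *
o=get_obs(); print(o['ee_pos'],o['eef_rot'],o['force'],o['moment'],o['grip_width'],o['grip_force'])
```

```text
[0.49430139 0.11514997 0.09835747] [-3.14154255e+00  1.95952761e-04  3.10048938e+00] [-0.02109035  1.20451598 -2.45213435] [ 0.25866646 -0.02403526 -0.00700468] 0.019657805183639673 29.978249967098236
```

Request:
{"method": "play_rows", "body": {"motion": [[[0,0,0.006,0,0,0,-1],[0,0,0.012,0,0,0,-1],[0,0,0.014,0,0,0,-1]]]}}

```text
time_s: 17.6
ee_pos: [0.4945, 0.1151, 0.0978]
eef_rot: [-3.142, 0.001, 3.101]
force: [-20.0, -2.9, 40.0]
grip_width: 0.0199
grip_force: 30.0
```

Request:
{"method": "play_rows", "body": {"motion": [[[0,0,0,0,0,0,-0.15],[0,0,0,0,0,0,-0.15],[0,0,0,0,0,0,-0.15],[0,0,0,0,0,0,-0.15],[0,0,-0.2,0,0,0,-0.15],[0,0,-0.4,0,0,0,-0.15],[0,0,-0.45,0,0,0,1]]]}}

```text
time_s: 18.3
ee_pos: [0.4957, 0.1154, 0.2127]
eef_rot: [3.14, 0.007, 3.1]
force: [0.1, 0.4, -0.4]
grip_width: 0.045
grip_force: 0.0
```

Run:
```python
from h import *
o=get_obs(); print(o['ee_pos'],o['eef_rot'],o['force'])
print(plan([0.455,0.33,0.215],3.04)); M=R.from_euler('xyz',[np.pi,0,3.04]); print(plan([0.4555,0.4085,0.22],3.04,(np.array([0.455,0.33,0.215]),M)))
```

```text
[0.49569808 0.11541799 0.21269138] [3.1401912  0.00701636 3.10043456] [ 0.12420993  0.40840437 -0.35396654]
[0.1979, 0.8509, -0.0094, 0.0003, 0.0011, 0.0096]
[0.0299, 0.3126, -0.02, 0.0, 0.0, 0.0]
```

Request:
{"method": "play_rows", "body": {"motion": [[[0.06,0.2,0,0,0,0,1],[0.12,0.4,0,0,0,0.0096,1],[0.16,0.6,0,0,0,0.0096,1],[0.198,0.85,0,0,0,0.0096,1],[0.198,0.85,0,0,0,0.0096,1],[0.198,0.85,0,0,0,0.0096,1],[0.198,0.85,0,0,0,0.0096,1]]]}}

```text
time_s: 19.0
ee_pos: [0.4534, 0.3291, 0.207]
eef_rot: [-3.141, -0.001, 3.041]
force: [-0.4, -0.6, -0.3]
grip_width: 0.0938
grip_force: 0.0
```

Request:
{"method": "play_rows", "body": {"motion": [[[0.02,0.16,-0.02,0,0,0,1],[0.03,0.313,-0.02,0,0,0,1],[0.03,0.313,-0.02,0,0,0,1],[0.03,0.313,-0.02,0,0,0,1],[0.03,0.313,-0.02,0,0,0,1]]]}}

```text
time_s: 19.5
ee_pos: [0.4544, 0.4066, 0.2127]
eef_rot: [-3.141, -0.0, 3.039]
force: [0.9, -0.2, -0.5]
grip_width: 0.0938
grip_force: 0.0
```

Run:
```python
from h import *
o=get_obs(); print(o['ee_pos'],o['eef_rot'])
c=snap('wrist'); save(c,'w7'); packs(c,(0.38,0.65,0.2,0.5))
print(plan([0.4573,0.4094,0.0543],3.04))
```

```text
[0.45441061 0.40661277 0.21265028] [-3.14119817e+00 -1.27256199e-04  3.03862499e+00]
[324. 224.] 2339 rib [0.4572 0.41  ] [0.02  0.047] 83.7 all [0.4576 0.4099] [0.045 0.056] 84.6 ztop 0.0559
[-0.0104, 0.0121, 0.634, -0.0, 0.0, -0.0002]
```

Request:
{"method": "play_rows", "body": {"motion": [[[-0.011,0.013,0.3,0,0,0,0.5],[-0.011,0.013,0.5,0,0,0,0],[-0.011,0.013,0.632,0,0,0,-0.2],[-0.011,0.013,0.632,0,0,0,-0.2],[-0.011,0.013,0.632,0,0,0,-0.2],[-0.011,0.013,0.632,0,0,0,-1],[-0.011,0.013,0.632,0,0,0,-1],[-0.011,0.013,0.632,0,0,0,-1],[-0.011,0.013,0.632,0,0,0,-1],[-0.011,0.013,0.632,0,0,0,-1]]]}}

```text
time_s: 20.55
ee_pos: [0.4571, 0.4111, 0.0553]
eef_rot: [3.141, 0.001, 3.04]
force: [0.9, -1.8, 5.3]
grip_width: 0.0197
grip_force: 29.8
```

Request:
{"method": "play_rows", "body": {"motion": [[[0,0,0,0,0,0,-1],[0,0,0,0,0,0,-1],[0,0,0,0,0,0,-1]]]}}

```text
time_s: 20.85
ee_pos: [0.4572, 0.4111, 0.0553]
eef_rot: [3.141, 0.001, 3.04]
force: [-0.5, -2.5, 6.0]
grip_width: 0.0198
grip_force: 29.8
```

Run:
```python
from h import *
o=get_obs(); print(o['ee_pos'],o['eef_rot'],o['force'],o['grip_width'],o['grip_force'])
p=o['ee_pos']+[0,0,0.16]; M=R.from_euler('xyz',o['eef_rot'])
a=plan([0.4800,0.20,0.213],3.1015,(p,M)); print(a); p2=np.array([0.48,0.2,0.213]); 
print(plan([0.4911,0.0442,0.203],3.1015,(p2,R.from_euler('xyz',[np.pi,0,3.1015]))))
```

```text
[0.45721453 0.41114995 0.05526632] [3.14126788e+00 5.00161397e-04 3.04010111e+00] [-0.52629504 -2.51158426  6.02660008] 0.01982378298473139 29.83227789402008
[-0.1762, -0.831, 0.0089, 0.0, 0.0001, -0.0098]
[-0.0693, -0.6209, 0.04, 0.0, 0.0, 0.0]
```

Request:
{"method": "play_rows", "body": {"motion": [[[0,0,-0.15,0,0,0,-1],[0,0,-0.3,0,0,0,-1],[0,0,-0.45,0,0,0,-1],[0,0,-0.64,0,0,0,-1],[0,0,-0.64,0,0,0,-1]]]}}

```text
time_s: 21.35
ee_pos: [0.4583, 0.4123, 0.2212]
eef_rot: [3.135, 0.007, 3.04]
force: [-0.1, 0.7, -1.2]
grip_width: 0.0198
grip_force: 29.8
```

Request:
{"method": "play_rows", "body": {"motion": [[[-0.04,-0.17,0,0,0,0,-1],[-0.08,-0.34,0,0,0,-0.005,-1],[-0.12,-0.5,0,0,0,-0.0098,-1],[-0.15,-0.66,0,0,0,-0.0098,-1],[-0.176,-0.831,0.009,0,0,-0.0098,-1],[-0.176,-0.831,0.009,0,0,-0.0098,-1],[-0.176,-0.831,0.009,0,0,-0.0098,-1]]]}}

```text
time_s: 22.05
ee_pos: [0.4796, 0.1994, 0.2118]
eef_rot: [-3.141, -0.001, 3.1]
force: [0.4, 0.3, -2.2]
grip_width: 0.0197
grip_force: 29.9
```

Request:
{"method": "play_rows", "body": {"motion": [[[-0.02,-0.2,0,0,0,0,-1],[-0.04,-0.4,0.02,0,0,0,-1],[-0.069,-0.621,0.04,0,0,0,-1],[-0.069,-0.621,0.04,0,0,0,-1],[-0.069,-0.621,0.04,0,0,0,-1],[-0.069,-0.621,0.04,0,0,0,-1],[-0.069,-0.621,0.04,0,0,0,-1]]]}}

```text
time_s: 22.75
ee_pos: [0.4908, 0.0457, 0.2024]
eef_rot: [3.141, -0.0, 3.104]
force: [-0.2, 0.6, -2.4]
grip_width: 0.0199
grip_force: 29.9
```

Run:
```python
from h import *
o=get_obs(); print(o['ee_pos'],o['eef_rot'],o['force'],o['grip_width'],o['grip_force'])
c=snap('wrist'); save(c,'w8'); holes(c); inhand(c)
print(plan([0.4913,0.0442,0.132],3.1015))
a=cloud(c); x,y,z=np.moveaxis(a,-1,0)
for X,Y in((0.5599,0.1141),(0.4939,0.1165)):
    m=(abs(x-X)<0.03)&(abs(y-Y)<0.01)&(z>0.08)&(z<0.12); print('rib top',np.median(z[m]),m.sum())
```

```text
[0.49077871 0.04573914 0.20238563] [ 3.14140764e+00 -8.03733941e-05  3.10385753e+00] [-0.1617982   0.57029403 -2.4261858 ] 0.019863009703964308 29.949882924556732
[320. 221.] 1143 mean [0.4784 0.0453] rect [0.4785 0.0453] [0.0384 0.0227] 87.79
deck 0.07111219276225964
collar z 0.023253931551252365 near edge x (expect .028) [0.02729329 0.02748187] y [-0.02194073  0.02360083]
rib near x (expect .024) [0.02260556 0.02341774 0.02361205] 3092
[-0.0023, -0.0055, 0.2817, 0.0, 0.0, 0.0004]
rib top 0.0995871554843773 1393
rib top 0.09972928917456958 1447
```

Request:
{"method": "play_rows", "body": {"motion": [[[-0.0015,-0.0015,0.1,0,0,0,-1],[-0.0015,-0.0015,0.25,0,0,0,-1],[-0.0015,-0.0015,0.3,0,0,0,-1],[-0.0015,-0.0015,0.32,0,0,0,-1],[-0.0015,-0.0015,0.34,0,0,0,-1],[-0.0015,-0.0015,0.36,0,0,0,-1],[-0.0015,-0.0015,0.38,0,0,0,-1],[-0.0015,-0.0015,0.4,0,0,0,-1],[-0.0015,-0.0015,0.415,0,0,0,-1],[-0.0015,-0.0015,0.415,0,0,0,-1]]]}}

```text
time_s: 23.8
ee_pos: [0.4914, 0.0437, 0.0989]
eef_rot: [-3.142, 0.001, 3.102]
force: [0.4, -1.3, 0.8]
grip_width: 0.0198
grip_force: 30.0
```

Run:
```python
from h import *
o=get_obs(); print(o['ee_pos'],o['eef_rot'],o['force'],o['moment'],o['grip_width'],o['grip_force'])
```

```text
[0.4914197  0.04367253 0.09891072] [-3.14154270e+00  7.38873021e-04  3.10164912e+00] [ 0.36837511 -1.29088047  0.81440062] [-0.23514973 -0.10448902  0.03424032] 0.01984989874825297 30.000059902668
```

Now press home, release, and check the bay before closing.

Request:
{"method": "play_rows", "body": {"motion": [[[0,0,0.005,0,0,0,-1],[0,0,0.008,0,0,0,-1],[0,0,0.008,0,0,0,-1]]]}}

```text
time_s: 24.1
ee_pos: [0.4915, 0.0437, 0.0988]
eef_rot: [-3.141, 0.001, 3.102]
force: [-12.0, -1.3, 27.9]
grip_width: 0.0196
grip_force: 30.0
```

Request:
{"method": "play_rows", "body": {"motion": [[[0,0,0,0,0,0,-0.15],[0,0,0,0,0,0,-0.15],[0,0,0,0,0,0,-0.15],[0,0,0,0,0,0,-0.15],[0,0,-0.2,0,0,0,-0.15],[0,0,-0.4,0,0,0,-0.15],[0,0,-0.6,0,0,0,1],[0,0,-0.8,0,0,0,1],[0,0,-0.8,0,0,0,1]]]}}

```text
time_s: 25.0
ee_pos: [0.4927, 0.0438, 0.3031]
eef_rot: [3.141, 0.01, 3.102]
force: [-0.1, -0.2, -0.7]
grip_width: 0.0603
grip_force: 0.0
```

Run:
```python
from h import *
o=get_obs(); print(o['ee_pos'],o['eef_rot'],o['force'])
c=snap('wrist'); save(c,'w9'); t=snap('top'); save(t,'t9')
a=cloud(c); x,y,z=np.moveaxis(a,-1,0)
for X,Y in((0.5599,0.1141),(0.4939,0.1165),(0.4911,0.0445)):
    m=(abs(x-X)<0.03)&(abs(y-Y)<0.012)&(z>0.09)&(z<0.12); q=a[m]
    print('rib',np.median(q[:,2]),len(q),cv2.minAreaRect(q[:,:2].astype('float32')) if len(q) else '')
print(plan([0.681,0.0723,0.29],3.102));
```

```text
[0.49266354 0.04381389 0.30307854] [3.14099856 0.01024342 3.10173027] [-0.05629428 -0.17846423 -0.74382902]
rib 0.09969815619590855 521 ((0.5597299337387085, 0.114533931016922), (0.02047695778310299, 0.04676775261759758), 87.81275939941406)
rib 0.09972889849077782 845 ((0.49506649374961853, 0.11570270359516144), (0.02052316814661026, 0.04762035235762596), 88.00662994384766)
rib 0.0998648922823579 804 ((0.4918738305568695, 0.044173240661621094), (0.02010437101125717, 0.04780181497335434), 87.96537017822266)
[-0.7538, 0.1442, 0.0283, 0.0, 0.0002, -0.0]
```

View pics/w9.png

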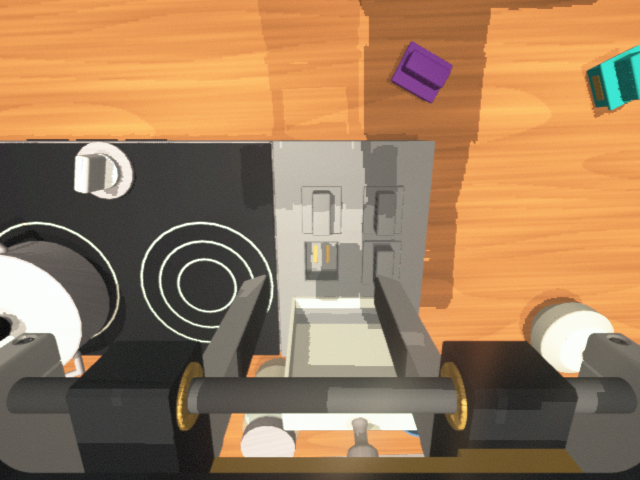

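View pics/t9.png

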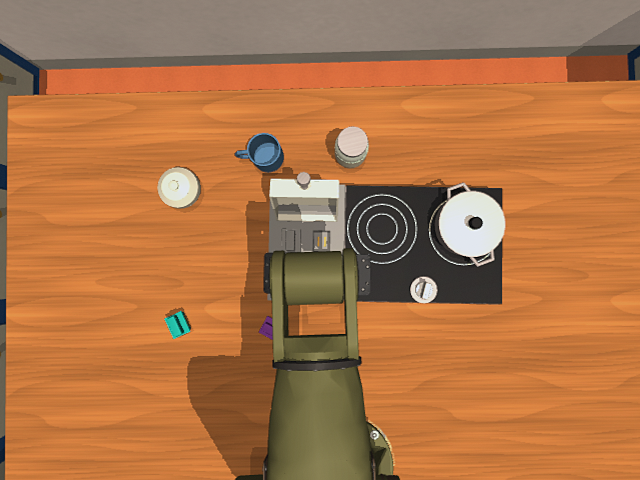

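Three packs are flush in sockets 0, 1 and 2, with rib tops at 0.0997. The one empty socket is at (321,260) in the wrist view, and only the look-alikes remain on the counter. I'll close the cover.

Request:
{"method": "play_rows", "body": {"motion": [[[-0.2,0.144,0.0,0,0,0,1],[-0.4,0.144,0.0,0,0,0,1],[-0.6,0.144,0.0,0,0,0,1],[-0.754,0.144,0.0,0,0,0,1],[-0.754,0.144,0.0,0,0,0,1],[-0.754,0.144,0.0,0,0,0,1],[-0.754,0.144,0.0,0,0,0,1]]]}}

```text
time_s: 25.8
ee_pos: [0.68, 0.0723, 0.2962]
eef_rot: [-3.142, -0.001, 3.102]
force: [-0.8, -0.8, -0.3]
grip_width: 0.094
grip_force: 0.0
```

Run:
```python
from h import *
o=get_obs(); print(o['ee_pos'],o['eef_rot'],o['force'])
c=snap('wrist'); save(c,'w10'); a=cloud(c); x,y,z=np.moveaxis(a,-1,0)
m=(z>0.21)&(z<0.27)&(x>0.63)&(x<0.74)&(abs(y-0.072)<0.03); q=a[m]; print(len(q),q.min(0),q.max(0),np.median(q,0)) if m.sum() else print('none')
print(plan([0.681,0.0723,0.237],3.102))
f=lambda a:np.array([-.181*np.cos(a)+.025*np.sin(a),.181*np.sin(a)+.025*np.cos(a)])
for s,e,n in((1.83,1.1,10),(1.1,0.35,10),(0.35,-0.01,10)):
    for a in np.linspace(s,e,n)[1:]:
        d=f(a)-f(s); print(round(a,2),(-d/.25).round(3).tolist())
```

```text
[0.68004288 0.07229507 0.29621126] [-3.14150723e+00 -1.05288053e-03  3.10183742e+00] [-0.79115647 -0.75657878 -0.30855489]
2279 [0.64438769 0.04210635 0.2100044 ] [0.69430468 0.10199374 0.25037833] [0.6699893  0.07322034 0.24310459]
[-0.0041, 0.0, 0.241, 0.0, 0.0001, -0.0]
1.75 [0.056, -0.021]
1.67 [0.113, -0.037]
1.59 [0.171, -0.048]
1.51 [0.23, -0.055]
1.42 [0.289, -0.057]
1.34 [0.348, -0.054]
1.26 [0.407, -0.046]
1.18 [0.465, -0.034]
1.1 [0.522, -0.016]
1.02 [0.057, 0.022]
0.93 [0.111, 0.049]
0.85 [0.163, 0.081]
0.77 [0.213, 0.116]
0.68 [0.259, 0.156]
0.6 [0.302, 0.199]
0.52 [0.341, 0.246]
0.43 [0.376, 0.296]
0.35 [0.407, 0.348]
0.31 [0.013, 0.026]
0.27 [0.025, 0.053]
0.23 [0.036, 0.08]
0.19 [0.046, 0.107]
0.15 [0.055, 0.135]
0.11 [0.063, 0.163]
0.07 [0.069, 0.192]
0.03 [0.075, 0.221]
-0.01 [0.079, 0.249]
```

Request:
{"method": "play_rows", "body": {"motion": [[[-0.004,0,0.12,0,0,0,1],[-0.004,0,0.237,0,0,0,0.2],[-0.004,0,0.237,0,0,0,-1],[-0.004,0,0.237,0,0,0,-1],[-0.004,0,0.237,0,0,0,-1],[-0.004,0,0.237,0,0,0,-1],[-0.004,0,0.237,0,0,0,-1],[-0.004,0,0.237,0,0,0,-1],[-0.004,0,0.237,0,0,0,-1],[-0.004,0,0.237,0,0,0,-1]]], "grip_force": 20}}

```text
time_s: 26.85
ee_pos: [0.6819, 0.0723, 0.2375]
eef_rot: [3.141, -0.0, 3.102]
force: [0.2, 0.9, 0.5]
grip_width: 0.0272
grip_force: 20.0
```

Request:
{"method": "play_rows", "body": {"motion": [[[0,0,0,0,0,0,-1],[0,0,0,0,0,0,-1],[0,0,0,0,0,0,-1],[0,0,0,0,0,0,-1]]]}}

```text
time_s: 27.25
ee_pos: [0.6819, 0.0723, 0.2375]
eef_rot: [3.141, 0.0, 3.102]
force: [0.7, 2.4, 0.9]
grip_width: 0.0272
grip_force: 20.0
```

Request:
{"method": "play_rows", "body": {"motion": [[[0.056,0,-0.021,0,0,0,-1],[0.113,0,-0.037,0,0,0,-1],[0.171,0,-0.048,0,0,0,-1],[0.23,0,-0.055,0,0,0,-1],[0.289,0,-0.057,0,0,0,-1],[0.348,0,-0.054,0,0,0,-1],[0.407,0,-0.046,0,0,0,-1],[0.465,0,-0.034,0,0,0,-1],[0.522,0,-0.016,0,0,0,-1],[0.522,0,-0.016,0,0,0,-1]]]}}

```text
time_s: 28.25
ee_pos: [0.5506, 0.0775, 0.2432]
eef_rot: [3.141, 0.002, 3.102]
force: [-5.6, -0.2, 12.0]
grip_width: 0.0272
grip_force: 20.0
```

Request:
{"method": "play_rows", "body": {"motion": [[[0.057,0,0.018,0,0,0,-1],[0.111,0,0.045,0,0,0,-1],[0.163,0,0.077,0,0,0,-1],[0.213,0,0.112,0,0,0,-1],[0.259,0,0.152,0,0,0,-1],[0.304,0,0.195,0,0,0,-1],[0.345,0,0.242,0,0,0,-1],[0.382,0,0.292,0,0,0,-1],[0.413,0,0.344,0,0,0,-1],[0.413,0,0.344,0,0,0,-1]]]}}

```text
time_s: 29.25
ee_pos: [0.4474, 0.0815, 0.1544]
eef_rot: [-3.142, -0.002, 3.102]
force: [-2.6, 1.8, -0.8]
grip_width: 0.0273
grip_force: 20.0
```

Run:
```python
from h import *
o=get_obs(); print(o['ee_pos'],o['eef_rot'],o['force'],o['moment'],o['grip_width'])
```

```text
[0.4473876  0.08154596 0.1544397 ] [-3.14153210e+00 -1.72210742e-03  3.10182778e+00] [-2.62514752  1.82424101 -0.76995681] [ 0.32374768  0.29490807 -0.01371544] 0.02726383834163434
```

Request:
{"method": "play_rows", "body": {"motion": [[[0.013,0,0.026,0,0,0,-1],[0.026,0,0.053,0,0,0,-1],[0.038,0,0.08,0,0,0,-1],[0.048,0,0.107,0,0,0,-1],[0.057,0,0.135,0,0,0,-1],[0.065,0,0.163,0,0,0,-1],[0.072,0,0.192,0,0,0,-1],[0.078,0,0.218,0,0,0,-1],[0.081,0,0.238,0,0,0,-1],[0.081,0,0.238,0,0,0,-1]]]}}

```text
time_s: 30.25
ee_pos: [0.4281, 0.0823, 0.0953]
eef_rot: [-3.142, -0.0, 3.102]
force: [1.4, 1.9, -3.0]
grip_width: 0.0273
grip_force: 20.0
```

Run:
```python
from h import *
o=get_obs(); print(o['ee_pos'],o['eef_rot'],o['force'],o['moment'],o['grip_width'])
```

```text
[0.42813861 0.08229658 0.09534477] [-3.14155357e+00 -1.44848969e-04  3.10169296e+00] [ 1.40093088  1.92640651 -2.99641579] [ 0.38113936 -0.23198568 -0.02765786] 0.02731873040036624
```

Press down a little further, release, rise and check the cover angle.

Request:
{"method": "play_rows", "body": {"motion": [[[0,0,0.008,0,0,0,-1],[0,0,0.012,0,0,0,-1],[0,0,0.012,0,0,0,-1]]]}}

```text
time_s: 30.55
ee_pos: [0.4279, 0.0823, 0.093]
eef_rot: [-3.142, -0.001, 3.102]
force: [-3.9, 2.4, 2.6]
grip_width: 0.0271
grip_force: 20.0
```

Request:
{"method": "play_rows", "body": {"motion": [[[0,0,0,0,0,0,0.5],[0,0,0,0,0,0,0.5],[0,0,0,0,0,0,0.5],[0,0,0,0,0,0,0.5],[0,0,0,0,0,0,0.5],[0,0,-0.2,0,0,0,0.5],[0,0,-0.4,0,0,0,1],[0.1,0,-0.55,0,0,0,1],[0.1,0,-0.55,0,0,0,1]]]}}

```text
time_s: 31.45
ee_pos: [0.4033, 0.0836, 0.235]
eef_rot: [3.14, 0.008, 3.102]
force: [-0.2, 0.4, -0.7]
grip_width: 0.0912
grip_force: 0.0
```

Run:
```python
from h import *
o=get_obs(); print(o['ee_pos'],o['eef_rot'],o['force'])
c=snap('wrist'); save(c,'w11'); a=cloud(c); x,y,z=np.moveaxis(a,-1,0)
m=(z>0.1)&(z<0.145)&(x>0.47)&(x<0.6)&(y>0.01)&(y<0.15); p=a[m]
print(m.sum(),np.linalg.lstsq(np.c_[p[:,:2],np.ones(len(p))],p[:,2],rcond=None)[0],np.median(p[:,2]))
M=R.from_euler('xyz',[np.pi,0,3.1015])
print(plan([0.43,-0.15,0.23],3.1015))
```

```text
[0.40333195 0.08357324 0.23501654] [3.14036028 0.00786627 3.10206732] [-0.21030441  0.44433307 -0.65791263]
11138 [ 0.00109005 -0.00035969  0.11309174] 0.11360937736813903
[-0.1433, -0.9288, 0.0095, 0.0001, 0.0008, 0.0001]
```

Request:
{"method": "play_rows", "body": {"motion": [[[-0.07,-0.2,0.01,0,0,0,1],[-0.1,-0.4,0.01,0,0,0,1],[-0.14,-0.6,0.01,0,0,0,1],[-0.14,-0.8,0.01,0,0,0,1],[-0.14,-0.93,0.01,0,0,0,1],[-0.14,-0.93,0.01,0,0,0,1],[-0.14,-0.93,0.01,0,0,0,1]]]}}

```text
time_s: 32.2
ee_pos: [0.4285, -0.1508, 0.2263]
eef_rot: [3.141, -0.002, 3.1]
force: [-0.1, 0.4, -0.6]
grip_width: 0.0939
grip_force: 0.0
```

Run:
```python
from h import *
o=get_obs(); print(o['ee_pos'],o['eef_rot'],o['force'])
c=snap('wrist'); save(c,'w12'); a=cloud(c); x,y,z=np.moveaxis(a,-1,0)
m=(z>0.095)&(z<0.13)&(x>0.40)&(x<0.48)&(y>-0.24)&(y<-0.15); n,l,st,_=cv2.connectedComponentsWithStats(m.astype('uint8'))
for i in range(1,n):
    if st[i,4]>50:
        p=a[l==i]; t=p[p[:,2]>0.11]; print(st[i],p.min(0),p.max(0),cv2.minAreaRect(t[:,:2].astype('float32')) if len(t) else '')
```

```text
[ 0.42854484 -0.15079712  0.22632804] [ 3.14053701e+00 -2.42549359e-03  3.09992181e+00] [-0.07000959  0.42331249 -0.62256249]
[255 226  26  48 798] [ 0.41750304 -0.20853097  0.09503464] [ 0.45512911 -0.1862431   0.11732817] ((0.4365629255771637, -0.19717532396316528), (0.01405357662588358, 0.037069693207740784), 73.40403747558594)
```

View pics/w12.png

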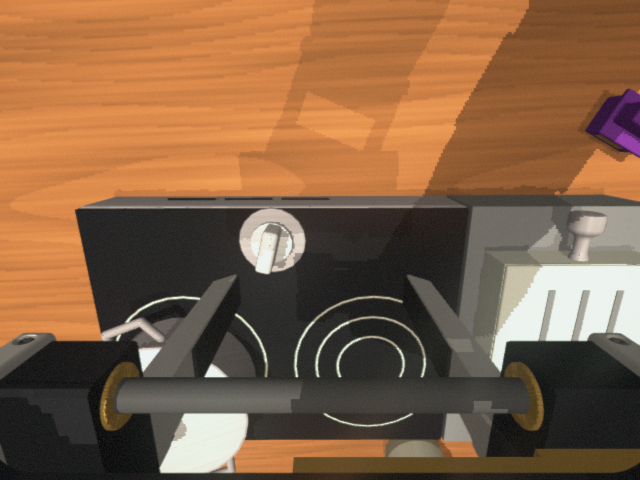

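The dial bar appears at (268,248), centred at (0.4366, -0.1972) and turned about 0.25 rad. I'll grip along it and turn.

Run:
```python
from h import *
print(plan([0.4366,-0.1972,0.18],2.852))
print('turn for 1.13 rad:',1.13/2/np.pi)
```

```text
[-0.0396, -0.1873, 0.1865, 0.0001, -0.0003, 0.0397]
turn for 1.13 rad: 0.17984508569384172
```

Request:
{"method": "play_rows", "body": {"motion": [[[-0.04,-0.187,0.186,0,0,0.0397,0.5],[-0.04,-0.187,0.186,0,0,0.0397,0],[-0.04,-0.187,0.186,0,0,0.0397,0],[-0.04,-0.187,0.186,0,0,0.0397,0],[-0.04,-0.187,0.186,0,0,0.0397,0],[-0.04,-0.187,0.186,0,0,0.0397,0]]]}}

```text
time_s: 32.85
ee_pos: [0.4373, -0.1968, 0.1823]
eef_rot: [-3.141, 0.001, 2.855]
force: [0.2, 0.1, -0.2]
grip_width: 0.0495
grip_force: 0.0
```

Run:
```python
from h import *
o=get_obs(); print(o['ee_pos'],o['eef_rot'],o['force'])
c=snap('wrist'); save(c,'w13'); a=cloud(c); x,y,z=np.moveaxis(a,-1,0)
m=(z>0.108)&(z<0.13)&(x>0.40)&(x<0.48)&(y>-0.24)&(y<-0.15); n,l,st,_=cv2.connectedComponentsWithStats(m.astype('uint8'))
for i in range(1,n):
    if st[i,4]>50: p=a[l==i]; print(st[i],cv2.minAreaRect(p[:,:2].astype('float32')),p[:,2].max())
print(plan([0.4366,-0.1972,0.1085],2.852))
```

```text
[ 0.43730901 -0.19682283  0.18226959] [-3.14135863e+00  1.34612897e-03  2.85481940e+00] [ 0.19601009  0.13920537 -0.20421651]
[310 231  20  52 993] ((0.4366033375263214, -0.1971028745174408), (0.013956421986222267, 0.03756171837449074), 73.30741882324219) 0.11686185345231714
[0.0026, -0.0015, 0.2948, -0.0, 0.0002, 0.0004]
```

Request:
{"method": "play_rows", "body": {"motion": [[[0.002,-0.001,0.15,0,0,0,0],[0.002,-0.001,0.293,0,0,0,0],[0.002,-0.001,0.293,0,0,0,-0.5],[0.002,-0.001,0.293,0,0,0,-1],[0.002,-0.001,0.293,0,0,0,-1],[0.002,-0.001,0.293,0,0,0,-1],[0.002,-0.001,0.293,0,0,0,-1],[0.002,-0.001,0.293,0,0,0,-1],[0.002,-0.001,0.293,0,0,0,-1],[0.002,-0.001,0.293,0,0,0,-1]]], "grip_force": 20}}

```text
time_s: 33.9
ee_pos: [0.4369, -0.1982, 0.1096]
eef_rot: [-3.141, 0.002, 2.852]
force: [-1.8, -2.4, 7.2]
grip_width: 0.0139
grip_force: 20.0
```

Request:
{"method": "play_rows", "body": {"motion": [[[0,0,0,0,0,0.02,-1],[0,0,0,0,0,0.04,-1],[0,0,0,0,0,0.06,-1],[0,0,0,0,0,0.08,-1],[0,0,0,0,0,0.1,-1],[0,0,0,0,0,0.12,-1],[0,0,0,0,0,0.14,-1],[0,0,0,0,0,0.16,-1],[0,0,0,0,0,0.178,-1],[0,0,0,0,0,0.178,-1]]]}}

```text
time_s: 34.9
ee_pos: [0.4366, -0.1985, 0.1096]
eef_rot: [3.141, 0.002, 1.73]
force: [-4.4, -4.2, 7.0]
grip_width: 0.014
grip_force: 20.0
```

Run:
```python
from h import *
o=get_obs(); print(o['ee_pos'],o['eef_rot'],o['force'],o['moment'],o['grip_width'])
```

```text
[ 0.4366476  -0.19849879  0.10957227] [3.14073220e+00 2.21442554e-03 1.72973776e+00] [-4.44250518 -4.20099903  6.95726063] [-0.97903252  1.06466199 -0.02727344] 0.013963378674138924
```

Request:
{"method": "play_rows", "body": {"motion": [[[0,0,0,0,0,0.004,-1],[0,0,0,0,0,0.004,-1],[0,0,0,0,0,0.004,0],[0,0,0,0,0,0.004,0],[0,0,0,0,0,0.004,0],[0,0,0,0,0,0.004,0],[0,0,-0.2,0,0,0.004,0],[0,0,-0.4,0,0,0.004,0],[0,0,-0.5,0,0,0.004,1]]]}}

```text
time_s: 35.8
ee_pos: [0.4371, -0.1979, 0.2372]
eef_rot: [3.138, 0.003, 1.709]
force: [0.2, -0.2, -0.6]
grip_width: 0.0519
grip_force: 0.0
```

```bash
python3 - <<'E'
from h import *
o=get_obs(); print(o['ee_pos'],o['eef_rot'],o['force'])
c=snap('wrist'); save(c,'w14'); a=cloud(c); x,y,z=np.moveaxis(a,-1,0)
m=(z>0.105)&(z<0.13)&(x>0.40)&(x<0.48)&(y>-0.24)&(y<-0.15); n,l,st,_=cv2.connectedComponentsWithStats(m.astype('uint8'))
for i in range(1,n):
    if st[i,4]>50: p=a[l==i]; print(st[i],cv2.minAreaRect(p[:,:2].astype('float32')),p[:,2].max())
t=snap('top'); save(t,'t14')
a=cloud(t); x,y,z=np.moveaxis(a,-1,0)
m=(z>0.15)&(z<0.18)&(x>0.5)&(x<0.68)&(y>-0.39)&(y<-0.2); q=a[m]; v,u=np.nonzero(m); print('ck',m.sum(),q.mean(0),u.mean(),v.mean())
f=t['frame']
E
python3 - <<'E'
import cv2
a=cv2.imread('pics/t14.png'); cv2.imwrite('pics/c14.png',cv2.resize(a[165:315,330:530],(800,600),interpolation=cv2.INTER_CUBIC))
E
```

```text
[ 0.43709507 -0.19787383  0.23719302] [3.13795002e+00 2.65787981e-03 1.70891242e+00] [ 0.20292601 -0.15702037 -0.61486784]
[313 215  16  43 673] ((0.4374171197414398, -0.19683170318603516), (0.013345816172659397, 0.03733910247683525), 7.987046718597412) 0.11715531019911102
ck 144 [ 0.58822163 -0.29732624  0.16450753] 474.96527777777777 222.70833333333334
```

View pics/c14.png

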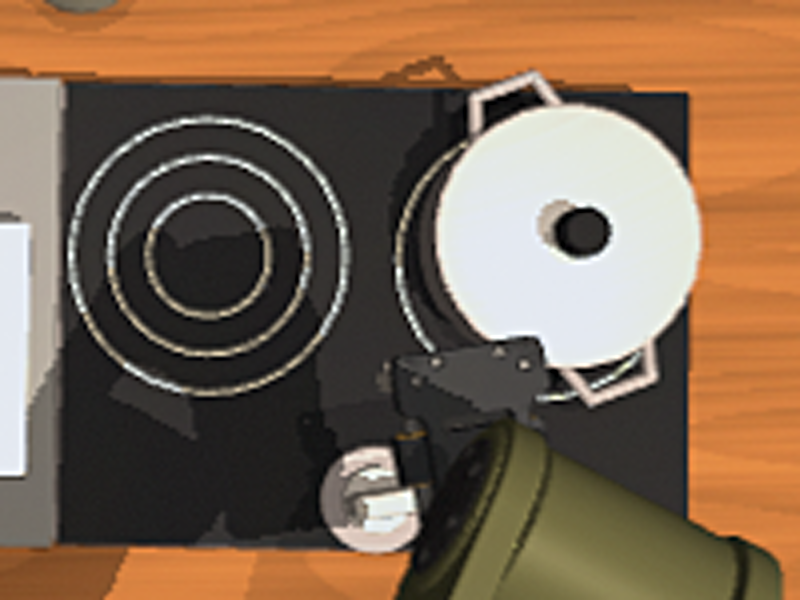

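The dial is at its stop, about 1.39 rad. The crop shows the heating ring centred at crop (209.5,257), which is top-view pixel (382.0,228.9), and the casserole knob at about (475,222.7). Next is the casserole.

Run:
```python
from h import *
t=load('t14'); print('ring top',ray(t,382.0,228.9,0.0708))
s=load('w2'); a=cloud(s)
# ring from w2 wrist view: outer ring pixels bright on glass
f=s['frame'].astype(int); x,y,z=np.moveaxis(a,-1,0)
m=(f.min(-1)>150)&(abs(z-0.071)<0.005)&(y<-0.02)&(y>-0.19)&(x>0.47)&(x<0.68)
v,u=np.nonzero(m); P=np.array([ray(s,p,q,0.0708)[:2] for p,q in zip(u,v)])
from scipy.optimize import least_squares
def res(p):
    r=np.hypot(P[:,0]-p[0],P[:,1]-p[1]); return np.min(np.abs(r[:,None]-np.array([.083,p[2],p[3]])),1)
w=least_squares(res,[.578,-.102,.06,.037],loss='soft_l1',f_scale=.002); print('ring wrist',w.x,len(P),np.median(abs(w.fun)))
print(plan([0.57,-0.2975,0.26],3.1015))
```

```text
ring top [ 0.58393287 -0.10406445  0.0708    ]
ring wrist [ 0.58478608 -0.10366509  0.05908707  0.03600629] 1977 0.0007663744024306446
[-0.4671, 0.4707, -0.0887, 0.0003, 0.001, -0.2216]
```

Request:
{"method": "play_rows", "body": {"motion": [[[-0.1,0.1,-0.09,0,0,-0.0222,1],[-0.2,0.2,-0.09,0,0,-0.0443,1],[-0.3,0.3,-0.09,0,0,-0.0665,1],[-0.4,0.4,-0.09,0,0,-0.0886,1],[-0.467,0.471,-0.09,0,0,-0.111,1],[-0.467,0.471,-0.09,0,0,-0.133,1],[-0.467,0.471,-0.09,0,0,-0.155,1],[-0.467,0.471,-0.09,0,0,-0.177,1],[-0.467,0.471,-0.09,0,0,-0.199,1],[-0.467,0.471,-0.09,0,0,-0.2216,1]]]}}

```text
time_s: 36.9
ee_pos: [0.569, -0.2969, 0.254]
eef_rot: [3.141, -0.002, 3.107]
force: [0.6, -0.5, -0.5]
grip_width: 0.0942
grip_force: 0.0
```

Request:
{"method": "play_rows", "body": {"motion": [[[0,0,0,0,0,0,1],[0,0,0,0,0,0,1],[0,0,0,0,0,0,1]]]}}

```text
time_s: 37.2
ee_pos: [0.5691, -0.297, 0.2552]
eef_rot: [3.141, -0.001, 3.098]
force: [0.1, 0.1, -0.5]
grip_width: 0.0939
grip_force: 0.0
```

Run:
```python
from h import *
o=get_obs(); print(o['ee_pos'],o['eef_rot'],o['force'])
c=snap('wrist'); save(c,'w15'); a=cloud(c); x,y,z=np.moveaxis(a,-1,0)
f=c['frame'].astype(int)
m=(z>0.15)&(z<0.18)&(x>0.5)&(x<0.68)&(y>-0.39)&(y<-0.2)&(f.max(-1)<120); q=a[m]; v,u=np.nonzero(m)
print('ck',m.sum(),q.min(0),q.max(0),np.median(q[:,2])); t=q[q[:,2]>0.160]; print(cv2.minEnclosingCircle(t[:,:2].astype('float32')))
r=np.hypot(x-0.588,y+0.2975)
for lo,hi in((.016,.02),(.02,.03),(.03,.045),(.045,.065)):
    k=(r>lo)&(r<hi)&(z>0.1); print(lo,np.percentile(z[k],[10,50,95]),k.sum())
print(plan([0.588,-0.2975,0.167],3.1015))
```

```text
[ 0.56905447 -0.29701633  0.25517574] [ 3.14126165e+00 -6.06791159e-04  3.09774112e+00] [ 0.07521168  0.07063226 -0.53673288]
ck 1008 [ 0.57333356 -0.31411165  0.1501768 ] [ 0.60160754 -0.28722669  0.16901993] 0.1663915775101936
((0.5875440239906311, -0.30067771673202515), 0.01433482300490141)
0.016 [0.1374317  0.13843703 0.15345058] 408
0.02 [0.13720169 0.13809581 0.13924044] 1787
0.03 [0.13652968 0.35182404 0.36831442] 9692
0.045 [0.13545195 0.34689838 0.36732358] 44524
[-0.0758, 0.0014, 0.3534, 0.0, -0.0001, -0.0005]
```

View pics/w15.png

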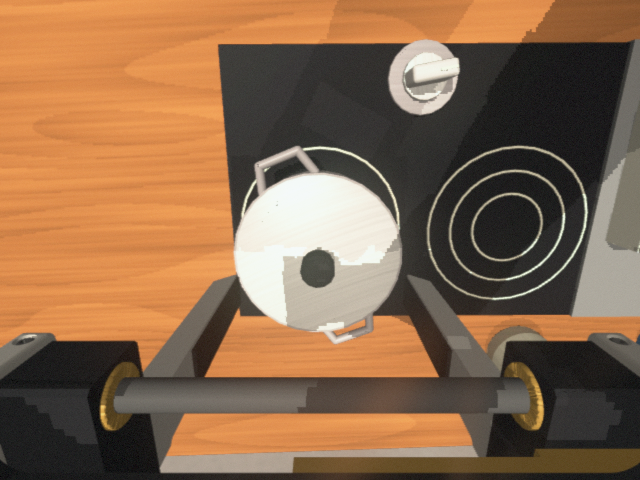

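The lid knob is at pixel (318,268), or (0.5876, -0.3005) with its top at 0.1665. I'll grip it high on the knob.

Request:
{"method": "play_rows", "body": {"motion": [[[-0.074,-0.011,0.1,0,0,0,0.3],[-0.074,-0.011,0.2,0,0,0,0],[-0.074,-0.011,0.3,0,0,0,0],[-0.074,-0.011,0.367,0,0,0,0],[-0.074,-0.011,0.367,0,0,0,0],[-0.074,-0.011,0.367,0,0,0,-1],[-0.074,-0.011,0.367,0,0,0,-1],[-0.074,-0.011,0.367,0,0,0,-1],[-0.074,-0.011,0.367,0,0,0,-1],[-0.074,-0.011,0.367,0,0,0,-1]]], "grip_force": 20}}

```text
time_s: 38.25
ee_pos: [0.5877, -0.3008, 0.1649]
eef_rot: [-3.141, 0.001, 3.101]
force: [-1.2, -0.9, 4.8]
grip_width: 0.0276
grip_force: 20.0
```

Run:
```python
from h import *
o=get_obs(); print(o['ee_pos'],o['eef_rot'],o['force'],o['moment'],o['grip_width'],o['grip_force'])
p=o['ee_pos']; print(plan([p[0]-0.0031,p[1]+0.1968,p[2]],3.1015))
```

```text
[ 0.58768985 -0.30084007  0.16485399] [-3.14073102e+00  1.19732289e-03  3.10089895e+00] [-1.24822457 -0.90793657  4.84953384] [-0.19534522  0.12070294  0.00459838] 0.02764324976175667 20.0007364153862
[0.0444, 0.786, -0.0007, -0.0001, 0.0002, -0.0001]
```

Request:
{"method": "play_rows", "body": {"motion": [[[0.002,0.03,0,0,0,0,-1],[0.005,0.09,0,0,0,0,-1],[0.01,0.17,0,0,0,0,-1],[0.015,0.25,0,0,0,0,-1],[0.02,0.33,0,0,0,0,-1],[0.024,0.41,0,0,0,0,-1],[0.028,0.48,0,0,0,0,-1],[0.032,0.54,0,0,0,0,-1],[0.034,0.58,0,0,0,0,-1],[0.034,0.58,0,0,0,0,-1]]]}}

```text
time_s: 39.25
ee_pos: [0.5851, -0.1544, 0.1648]
eef_rot: [3.141, 0.001, 3.102]
force: [-1.1, 5.2, 6.5]
grip_width: 0.0277
grip_force: 20.0
```

Request:
{"method": "play_rows", "body": {"motion": [[[0.002,0.05,0,0,0,0,-1],[0.005,0.1,0,0,0,0,-1],[0.008,0.15,0,0,0,0,-1],[0.01,0.19,0,0,0,0,-1],[0.01,0.207,0,0,0,0,-1],[0.01,0.207,0,0,0,0,-1],[0.01,0.207,0,0,0,0,-1]]]}}

```text
time_s: 39.95
ee_pos: [0.5848, -0.1039, 0.1648]
eef_rot: [-3.141, 0.001, 3.101]
force: [-0.4, -1.3, 6.3]
grip_width: 0.0276
grip_force: 20.0
```

Run:
```python
from h import *
o=get_obs(); print(o['ee_pos'],o['eef_rot'],o['force'],o['moment'],o['grip_width'],o['grip_force'])
```

```text
[ 0.58480395 -0.10389681  0.16483121] [-3.14121142e+00  1.48798583e-03  3.10093747e+00] [-0.41141061 -1.28861935  6.30096942] [-0.23494226  0.12991994  0.03604174] 0.027553627235126096 20.001062750816345
```

Release, rise clear and back away, then verify everything.

Request:
{"method": "play_rows", "body": {"motion": [[[0,0,0,0,0,0,0],[0,0,0,0,0,0,0],[0,0,0,0,0,0,0],[0,0,0,0,0,0,0],[0,0,-0.1,0,0,0,0],[0,0,-0.25,0,0,0,0],[0,0,-0.4,0,0,0,1],[0.2,0,-0.5,0,0,0,1],[0.4,0,-0.5,0,0,0,1],[0.6,0,-0.5,0,0,0,1]]]}}

```text
time_s: 40.95
ee_pos: [0.4383, -0.0975, 0.2891]
eef_rot: [-3.141, 0.001, 3.101]
force: [-0.1, -0.8, 0.7]
grip_width: 0.076
grip_force: 0.0
```

Request:
{"method": "play_rows", "body": {"motion": [[[0.1,-0.2,0,0,0,0,1],[0.1,-0.4,0,0,0,0,1],[0.1,-0.6,0,0,0,0,1],[0.1,-0.8,0,0,0,0,1],[0.1,-1,0,0,0,0,1],[0.1,-1,0,0,0,0,1],[0.1,-1,0,0,0,0,1],[0.1,-1,0,0,0,0,1]]]}}

```text
time_s: 41.75
ee_pos: [0.4049, -0.3456, 0.2889]
eef_rot: [3.141, -0.0, 3.102]
force: [0.5, -0.7, -0.3]
grip_width: 0.094
grip_force: 0.0
```

Run:
```python
from h import *
o=get_obs(); print(o['ee_pos'],o['eef_rot'],o['force'])
t=snap('top'); save(t,'t16'); s=snap('scene'); save(s,'s16')
for c in(t,s):
    a=cloud(c); x,y,z=np.moveaxis(a,-1,0)
    q=a[(z>0.155)&(z<0.18)&(x>0.5)&(x<0.68)&(y>-0.2)&(y<-0.02)]; print('ck',len(q),q.mean(0))
    m=(z>0.1)&(z<0.145)&(x>0.48)&(x<0.59)&(y>0.015)&(y<0.145); p=a[m]; print('cover',np.linalg.lstsq(np.c_[p[:,:2],np.ones(len(p))],p[:,2],rcond=None)[0],np.median(p[:,2]))
    q=a[(z>0.105)&(z<0.13)&(x>0.40)&(x<0.48)&(y>-0.24)&(y<-0.15)]; print('dial',cv2.minAreaRect(q[:,:2].astype('float32')) if len(q) else '')
```

```text
[ 0.40493333 -0.3456116   0.28891388] [ 3.14131740e+00 -5.71103262e-05  3.10153643e+00] [ 0.54493439 -0.74396674 -0.27484329]
ck 127 [ 0.58526644 -0.1016893   0.16557946]
cover [0.00152912 0.0010557  0.11219173] 0.11307876163653185
dial ((0.43835270404815674, -0.19686885178089142), (0.014110234566032887, 0.03826392814517021), 6.60451602935791)
ck 130 [ 0.58975172 -0.10635983  0.16285116]
cover [ 0.00133316 -0.00028364  0.11082721] 0.11154048714624598
dial ((0.4397607743740082, -0.19882018864154816), (0.016420967876911163, 0.037086401134729385), 9.975486755371094)
```

View pics/t16.png

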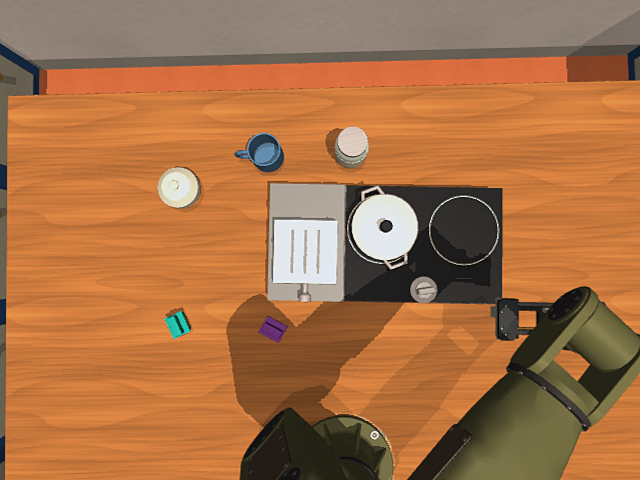

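The top view shows the cover shut at (305,252), the dial turned across at (424,290) and the casserole centred on the heating ring at (385,227). The bystanders haven't moved and no grey packs are left on the counter, so I'm handing in.

```bash
python3 -c "
from station import workorder; print(workorder.hand_in())"
```

```text
the job is handed in; nothing more can be done
None
```

The job is handed in, though `hand_in()` gave no verdict: all three packs are plugged home, the cover is shut flat, the dial is at its stop (about 1.39 rad), and the casserole stands within about 6 mm of the heating ring's centre.

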